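Slide the fixture plate out to the gauge and hold it

ROBOT

A 6-joint arm with a two-finger parallel gripper is mounted at the origin on a cart in front of the work surface, level with it; the furniture and walls round the work are solid. World frame = base frame: x ahead of the robot, y to its left, z up, the work surface at z = 0. Lengths are in m, angles in degrees, forces in N, time in s.
With the tool pointing down it reaches from about 0.3 to 0.85 m from the base axis. Payload 4.2 kg.
Tool frame: the origin (TCP) lies on the centre line of the jaws, within the pads' length; the fingertips stand 17 mm ahead of it and the grasp point (between the pads) lies 2 mm behind it; z points along the fingers, y is the direction in which the jaws open and shut (so a half turn about z gives the same grasp; the last joint's range is limited). The gripper opens to 91 mm and grips with 3 to 60 N. Pads are 32 mm wide; open, the fingers measure 118 mm over their backs; the gripper's body (76 mm by 178 mm) begins 60 mm behind the grasp point.
Start: joints at [-76.375, 18.312, 89.639, -0, 72.044, -1.146], TCP at [0.147, -0.556, 0.207] pointing down, gripper open.
Joint ranges: [-177.97, 177.97], [-48.28, 115.42], [12.27, 149.76], [-77.06, 257.06], [2.81, 150.46], [-146.56, 146.56]. Speed limits (degrees/s): [147.25, 147.25, 180, 180, 180, 180].

INTERFACE

Orientations are given as a 3x3 rotation matrix whose columns are the frame's x, y, z axes.
In Python, from bench import env gives the robot as it stands. The module is installed in compiled form; this text tells all that it offers.
- The arm moves only by the shell command python3 -m inch 'ROWS' [FORCE]. ROWS is a JSON object of lists of equal length, an entry for each row: "turn": the turn, a rotation vector about the tool's x, y, z in degrees, a list of three; "dp": the shift along the tool's x, y, z in units of 40 mm (1.0 is 40 mm), a list of three; "gripper": the opening, from 0 (shut) to 1 (fully open). In form: {"turn": [[ax, ay, az], ...], "dp": [[x, y, z], ...], "gripper": [gripper, ...]}. A call has 1 to 10 rows; each row shifts and turns the pose as measured when the row begins, along the tool's axes as they then stand; what a row does not reach is not made up. A row lasts 1/10 s, in which the tool goes at most 50 mm and 8.59 degrees, less where a joint would pass 70% of its speed; a pose out of reach is approached as far as the arm can. A call is refused whole if a number of a shift passes 1 or a number of a turn 8.59, either way. A call with a gripper value outside its range is refused whole. The fingers move at their own pace and stop on an object; FORCE is the grip in N (left out, the last holds). Time passes only in rows, so rows that do not move let the fingers close. It gives the time, the measured TCP pose, the force and the opening at its end, in the units of the state.
- env.get_obs(): the state, without advancing time (a new reading comes with each control period).
- env.read_camera(name): name is "scene" or "side" or "wrist"; returns a dict with "pixels" (420x560x3 uint8, red, green, blue), "fx", "fy", "cx", "cy" (pixels), "world_to_cam" (4x4, takes a point from world to camera coordinates). Camera axes: x right, y down, z forward; pixel columns grow to the right and rows downward; lengths in m; the calibration is good to about 2 mm. The wrist camera is an equidistant fisheye: a pixel r from the principal point sees the ray r / f radians off the axis. A picture is of the moment at which its call begins. There is no depth.
- env.finish_job(): hands the job in, once; it reports no verdict.
The state is a dict: "time": time; "qpos": joint angles; "joint_vel": joint speeds; "effort": joint torques, N m; "tcp_pos": TCP position; "orientation": TCP orientation; "ft_force": force on the tool from outside, world axes, zero at the start; "ft_torque": the same for the moment, N m; "opening": opening from 0.0 (shut) to 1.0 (fully open).
Only numpy, scipy, OpenCV 4.12 (cv2) and the standard library are available. Lean on these libraries where they do the work, as an engineer would, in place of code of your own. Each camera call takes 0.05 s, during which the arm holds its last target.

TASK

Free the fixture plate: turn the black knob on the stand anticlockwise until the yellow stop arm points straight out the way the plate will slide, clear of it, without shifting the plate meanwhile. Then take the plate by its blue grip block and slide it out over the open end of the stand, flat on the deck between the guide strips, until its front edge is in line with the red pointer of the gauge post. That far out it would tip over the edge, so keep hold of it: the program finishes while still gripping the plate, level and still at the pointer, and the things lying around have been left where they were.

Things in the scene. Friction and masses are not known exactly. Their poses are not given: they have to be found in the camera images.
- stand_edge (a point): Middle of the open front edge of the stand's deck, at the deck top, 70 mm above the worktop. y axis: outward, the way the plate slides (roughly to the robot's left); x: across the deck, away from the robot; z up.
- stand: Dark steel stand, fixed to the worktop; deck 126 wide (x), 340 long (y), front edge 150 mm ahead (y) of the origin, which lies at worktop height on the deck's centre line. Aluminium guide strips 10 high, 8 wide along both long sides, inner faces 53.5 mm from the centre line, from the rear to 55 mm short of the front edge.
- stop_knob (a point): Centre of the black wing knob, on its vertical turning axis, 33 mm above the deck top, on the robot's side of the deck. Wing 52 long, 15 thick, 28 high (18 to 46 mm above the deck top). x axis: along the wing and the yellow stop arm below it (110 long, 14 wide, 3 to 13 mm above the deck top), towards the arm's tip. Takes about 0.1 N m to turn.
- stop_arm (a joint): Angle of the swing stop in rad, growing anticlockwise seen from above: 0 = arm straight across the deck in front of the plate, which it blocks; 1.57 = arm straight outward (along y of stand_edge), clear of the plate; hard stops at 0 and 1.65. It stays where it is left.
- plate: Loose aluminium fixture plate, 100 wide (x), 300 long (y), 8 thick, about 0.55 kg (varies 20 percent), lying on the deck between the guide strips with 3.5 mm play on each side. Origin: centre of its underside; y points to its front edge, z up. Its centre of mass is 12 mm behind the origin, so it tips when it hangs out more than about 162 mm.
- grip_block (a point): Centre of the blue grip block on the rear of the plate: 56 across the plate (x), 22 along it (y), 42 high, standing on the plate; its top is 50 mm and this point 29 mm above the plate's underside (the deck top). It lies 120 mm behind the plate's origin and 270 mm behind the front edge. Axes as the plate's.
- plate_front (a point): Middle of the plate's front edge, on its top face. Axes as the plate's.
- pointer_tip (a point): Tip of the red pointer of the fixed gauge post (98 high, foot 48 across) beside the plate's path, on the robot's side, 60 mm from the deck's centre line, 78 mm above the worktop, 180 to 210 mm outside the deck's front edge. Axes parallel to those of stand_edge: the plate's front edge has to come to its y = 0.
- tape_roll: Roll of amber tape lying flat on the worktop, 66 across, 13 high; bystander. Origin: centre of its underside.
- parts_dish: Round steel dish with screws, 67 across, 16 high; bystander. Origin: centre of its underside.
- relay_board: Small green circuit board with blue relays, 38x70x15; bystander. Origin: centre of its underside.
There are look-alikes about, which are no part of the job. What is shaped like the part that bears pointer_tip but orange or purple is not meant.

How it is judged:
By the outcome, as a careful person would: the job done as asked, in the order asked, and still so for the second after the job is handed in, while the arm keeps its last pose, push and grip.
It also fails if it takes over 48 s, if anything falls off the work surface, if the arm or the gripper's body presses on something with over 40 N, if the wrist force passes 120 N, or if a joint passes its speed limit or range.

## Working session

There is one attempt and no reset: what is moved stays moved. The work goes in short steps, Python scripts to look and compute and a shell command to move; the robot and the scene stay as the last step left them, time stands still between calls to the robot, and variables do not carry over. Pictures are saved under pics/ and viewed, and the job is handed in when it is done.

```bash
mkdir -p pics; python3 - <<'E'
from bench import env
import cv2
o=env.get_obs()
for k,v in o.items(): print(k,v)
for n in ["scene","side","wrist"]:
    r=env.read_camera(n); cv2.imwrite(f"pics/{n}0.png",r["pixels"][:,:,::-1]); print(n,r["fx"],r["fy"],r["cx"],r["cy"],r["world_to_cam"].round(3).tolist())
E
```

```text
time 0.0
qpos [-7.63743674e+01  1.83505608e+01  8.97064502e+01 -5.05068508e-04
  7.20438978e+01 -1.14577134e+00]
joint_vel [ 0.02501966 -0.00451378  0.05319033  0.01422815 -0.06741826 -0.01463854]
effort [-1.90973983e-04 -4.12463593e+01 -2.31972492e+01  7.26050092e-02
  4.55481070e-02 -1.38487308e-04]
tcp_pos [ 0.14648038 -0.5554902   0.20593083]
orientation [[ 9.66950071e-01  2.54965452e-01 -4.23045671e-04]
 [ 2.54965801e-01 -9.66948560e-01  1.70964796e-03]
 [ 2.68377614e-05 -1.76100639e-03 -9.99998449e-01]]
ft_force [-0.32911872  0.25487872  0.16886622]
ft_torque [-0.01937216 -0.01424472 -0.02201207]
opening 1.0018065492312256
scene 444.5568983400359 444.5568983400359 277.15589416756586 210.9349204819451 [[-0.438, -0.899, 0.002, 0.247], [-0.678, 0.329, -0.657, 0.472], [0.59, -0.29, -0.754, 0.958], [0.0, 0.0, 0.0, 1.0]]
side 426.86194757988943 426.86194757988943 270.237484996351 210.48878913503046 [[-0.931, -0.366, 0.008, 0.541], [-0.284, 0.708, -0.646, 0.219], [0.231, -0.603, -0.763, 1.063], [0.0, 0.0, 0.0, 1.0]]
wrist 325.19226210127806 325.19226210127806 281.80104641273533 209.9866154352798 [[0.255, -0.967, -0.001, -0.573], [-0.924, -0.244, 0.294, -0.032], [-0.285, -0.074, -0.956, 0.392], [0.0, 0.0, 0.0, 1.0]]
```

View pics/scene0.png

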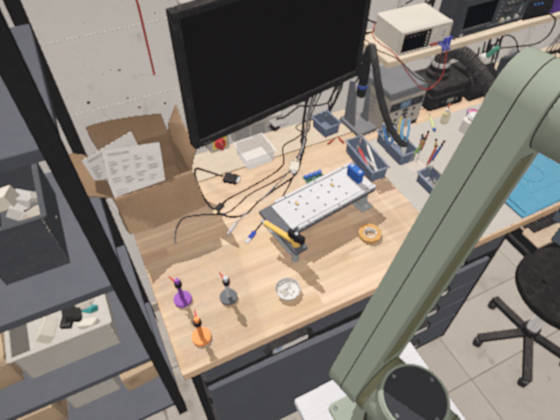

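View pics/side0.png

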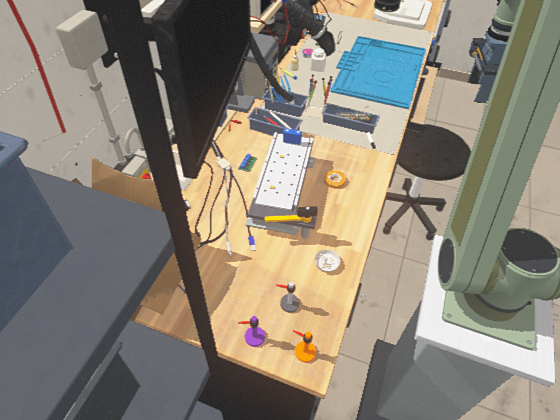

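View pics/wrist0.png

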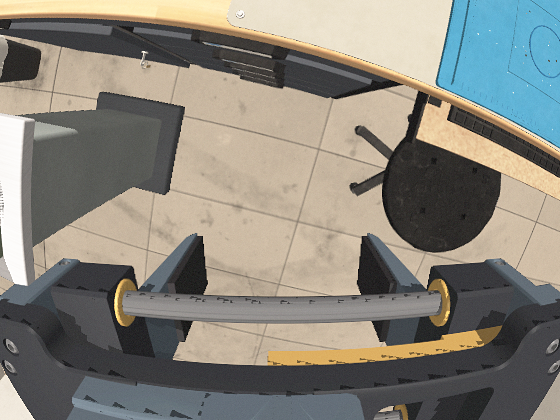

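The scene view shows the plate and stand at (320,200), the blue block at (355,173), the black knob at (297,240), and the grey gauge post at (228,290). Purple and orange look-alikes stand next to the post. In the side view the block is at (292,136), the knob at (308,212) and the grey post at (290,298). I'll zoom in to get precise pixels.

```bash
python3 - <<'E'
import cv2
s=cv2.imread("pics/scene0.png"); d=cv2.imread("pics/side0.png")
def z(im,x0,y0,x1,y1,f,n):
    c=cv2.resize(im[y0:y1,x0:x1],None,fx=f,fy=f,interpolation=cv2.INTER_CUBIC)
    for x in range((x0//20+1)*20,x1,20): cv2.putText(c,str(x),((x-x0)*f,8),0,.35,(0,0,255),1); cv2.line(c,((x-x0)*f,10),((x-x0)*f,16),(0,0,255),1)
    for y in range((y0//20+1)*20,y1,20): cv2.putText(c,str(y),(0,(y-y0)*f+4),0,.35,(0,0,255),1); cv2.line(c,(24,(y-y0)*f),(30,(y-y0)*f),(0,0,255),1)
    cv2.imwrite(n,c)
z(s,215,155,390,275,4,"pics/sz1.png"); z(s,160,260,310,350,5,"pics/sz2.png")
z(d,230,120,350,250,4,"pics/dz1.png"); z(d,235,240,355,360,4,"pics/dz2.png")
E
```

```text
(no output)
```

View pics/sz1.png

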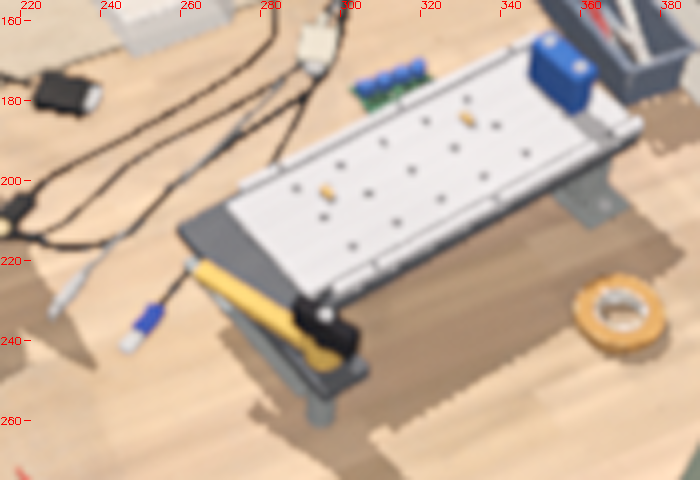

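View pics/sz2.png

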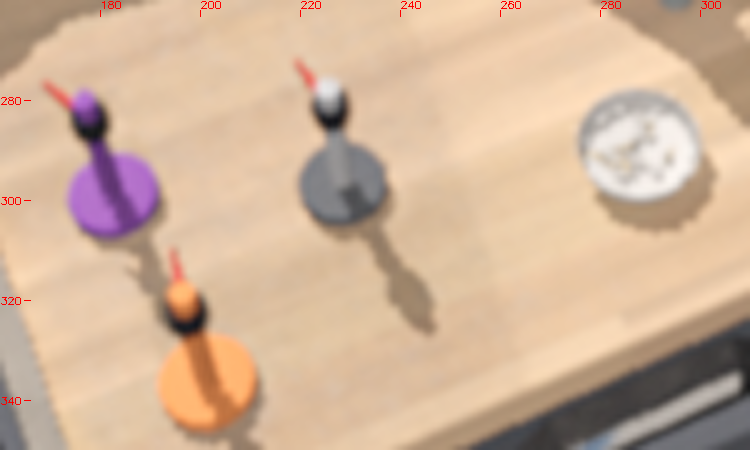

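View pics/dz1.png

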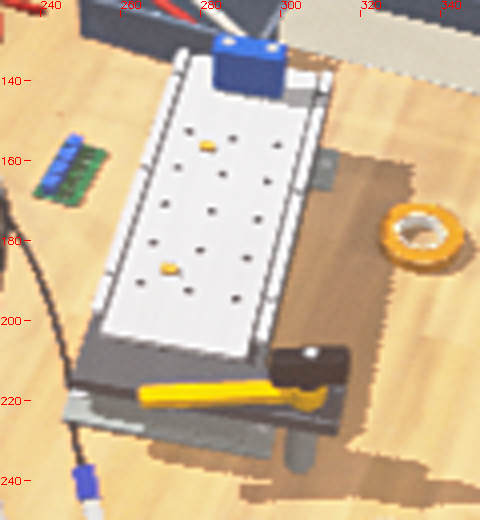

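View pics/dz2.png

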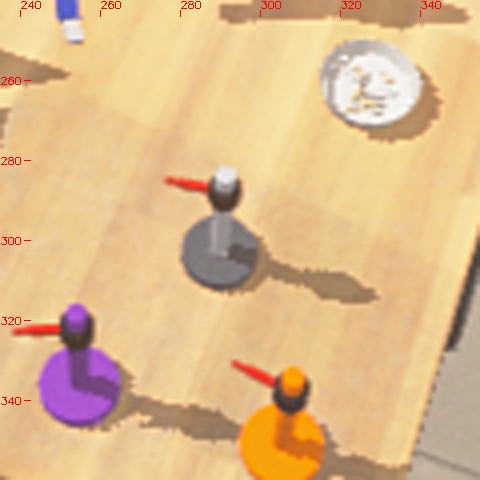

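```bash
cat > h.py <<'E'
import numpy as np,cv2
from bench import env
def cams():
    return {n:env.read_camera(n) for n in ("scene","side")}
def ray(c,u,v):
    T=np.array(c["world_to_cam"]);R=T[:3,:3];t=T[:3,3]
    d=np.array([(u-c["cx"])/c["fx"],(v-c["cy"])/c["fy"],1.]); d/=np.linalg.norm(d)
    return -R.T@t,R.T@d
def rayw(c,u,v):
    T=np.array(c["world_to_cam"]);R=T[:3,:3];t=T[:3,3]
    x=np.array([u-c["cx"],v-c["cy"]]);r=np.linalg.norm(x);th=r/c["fx"]
    d=np.r_[np.sin(th)*x/r,np.cos(th)]
    return -R.T@t,R.T@d
def atz(r,z): o,d=r; return o+d*(z-o[2])/d[2]
def tri(*rs):
    A=np.zeros((3,3));b=np.zeros(3)
    for o,d in rs: P=np.eye(3)-np.outer(d,d);A+=P;b+=P@o
    X=np.linalg.solve(A,b); return X,[round(np.linalg.norm(np.cross(X-o,d))*1e3,1) for o,d in rs]
def proj(c,X):
    T=np.array(c["world_to_cam"]);p=T[:3,:3]@X+T[:3,3];return np.array([c["cx"]+c["fx"]*p[0]/p[2],c["cy"]+c["fy"]*p[1]/p[2]])
def projw(c,X):
    T=np.array(c["world_to_cam"]);p=T[:3,:3]@X+T[:3,3];r=np.hypot(p[0],p[1]);th=np.arctan2(r,p[2]);return np.array([c["cx"],c["cy"]])+c["fx"]*th*p[:2]/r
E
python3 - <<'E'
from h import *
np.set_printoptions(precision=4,suppress=True)
c=cams();s,d=c["scene"],c["side"]
P={"front far":((272,206),(254.5,203.5)),"front near":((293,228),(292.5,209.3)),
"blocktop c":((355,168),(292,131)),"knob top c":((297.5,234),(307.5,208)),"armtip":((263.5,221.5),(266,218.5)),
"deck far":((259.5,212.5),(247.5,216)),"ptr":((219,272.2),(276,285)),"post top":((225.5,277.5),(291,284)),
"foot":((229,296.5),(290,303.5)),"tape":((370,233),(336,179)),"dish":((287,289),(328,261)),"relay":((313,176),(247,162))}
for k,(a,b) in P.items():
    ra,rb=ray(s,*a),ray(d,*b); X,e=tri(ra,rb); print(k,X,e)
E
```

```text
front far [ 0.6357 -0.0183  0.072 ] [np.float64(2.3), np.float64(2.3)]
front near [ 0.531  -0.0319  0.0793] [np.float64(2.9), np.float64(2.9)]
blocktop c [ 0.6245 -0.2862  0.1227] [np.float64(1.3), np.float64(1.3)]
knob top c [ 0.4874 -0.0223  0.1111] [np.float64(0.9), np.float64(0.9)]
armtip [0.5808 0.0335 0.0898] [np.float64(1.5), np.float64(1.5)]
deck far [0.6405 0.0195 0.058 ] [np.float64(1.9), np.float64(1.9)]
ptr [0.4884 0.2012 0.077 ] [np.float64(1.1), np.float64(1.1)]
post top [0.4544 0.1956 0.0953] [np.float64(1.7), np.float64(1.7)]
foot [0.4531 0.195  0.0038] [np.float64(2.5), np.float64(2.5)]
tape [ 0.4637 -0.252   0.0123] [np.float64(2.7), np.float64(2.7)]
dish [0.4    0.0512 0.0177] [np.float64(1.6), np.float64(1.6)]
relay [ 0.748  -0.2209  0.0087] [np.float64(1.2), np.float64(1.2)]
```

```bash
python3 -m inch '{"turn":[[0,0,0],[0,0,0],[0,0,0],[0,0,0],[0,0,0],[0,0,0],[0,0,0],[0,0,0],[0,0,0],[0,0,0]],"dp":[[0.85,-0.82,0],[0.85,-0.82,0],[0.85,-0.82,0],[0.85,-0.82,0],[0.85,-0.82,0],[0.85,-0.82,0],[0.85,-0.82,0],[0.85,-0.82,0],[0.85,-0.82,0],[0.85,-0.82,0]],"gripper":[0.5,0.5,0.5,0.5,0.5,0.5,0.5,0.5,0.5,0.5]}' 40
```

```text
time: 1.25
tcp_pos: [0.3985, -0.1434, 0.2051]
orientation: [[0.97, 0.243, 0.003], [0.243, -0.97, -0.003], [0.002, 0.003, -1.0]]
ft_force: [0.8, -0.8, -0.2]
opening: 0.502
```

```bash
python3 -m inch '{"turn":[[0,0,0],[0,0,0],[0,0,0],[0,0,0]],"dp":[[0.68,-0.68,-0.1],[0.68,-0.68,-0.1],[0.68,-0.68,-0.1],[0,0,0]],"gripper":[0.5,0.5,0.5,0.5]}'
python3 - <<'E'
from h import *
w=env.read_camera("wrist");cv2.imwrite("pics/w1.png",w["pixels"][:,:,::-1]);print(env.get_obs()["tcp_pos"],w["world_to_cam"].tolist())
np.save("w1.npy",w["world_to_cam"])
E
```

```text
time: 1.65
tcp_pos: [0.4616, -0.0351, 0.2176]
orientation: [[0.968, 0.25, 0.005], [0.25, -0.968, -0.001], [0.005, 0.003, -1.0]]
ft_force: [-1.2, -0.8, 0.3]
opening: 0.501
[ 0.4601817  -0.03658078  0.21725371] [[0.24978128662099952, -0.968298173813521, 0.0028205395511115058, -0.14890119411033806], [-0.9270652147537667, -0.2383018327023827, 0.2894172146300896, 0.38532425806985615], [-0.27957002065227204, -0.07490582834524241, -0.9571988928286548, 0.5291553523898012], [0.0, 0.0, 0.0, 1.0]]
```

View pics/w1.png

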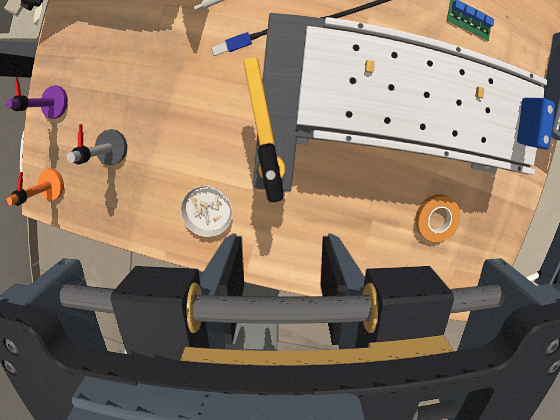

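The wrist view shows the knob hub at about (270,174), the yellow arm tip at (251,61), the block at (538,122), and the grey pointer tip at about (81,126).

```bash
cat >> h.py <<'E'
def zoom(im,x0,y0,x1,y1,f,n):
    c=cv2.resize(im[y0:y1,x0:x1],None,fx=f,fy=f,interpolation=cv2.INTER_CUBIC)
    for x in range((x0//20+1)*20,x1,20): cv2.putText(c,str(x),((x-x0)*f,8),0,.35,(0,0,255),1); cv2.line(c,((x-x0)*f,10),((x-x0)*f,16),(0,0,255),1)
    for y in range((y0//20+1)*20,y1,20): cv2.putText(c,str(y),(0,(y-y0)*f+4),0,.35,(0,0,255),1); cv2.line(c,(24,(y-y0)*f),(30,(y-y0)*f),(0,0,255),1)
    cv2.imwrite(n,c)
E
python3 - <<'E'
from h import *
w=cv2.imread("pics/w1.png")
zoom(w,190,10,390,210,4,"pics/w1a.png");zoom(w,0,70,140,210,5,"pics/w1b.png");zoom(w,480,60,560,190,4,"pics/w1c.png")
E
```

```text
(no output)
```

View pics/w1a.png

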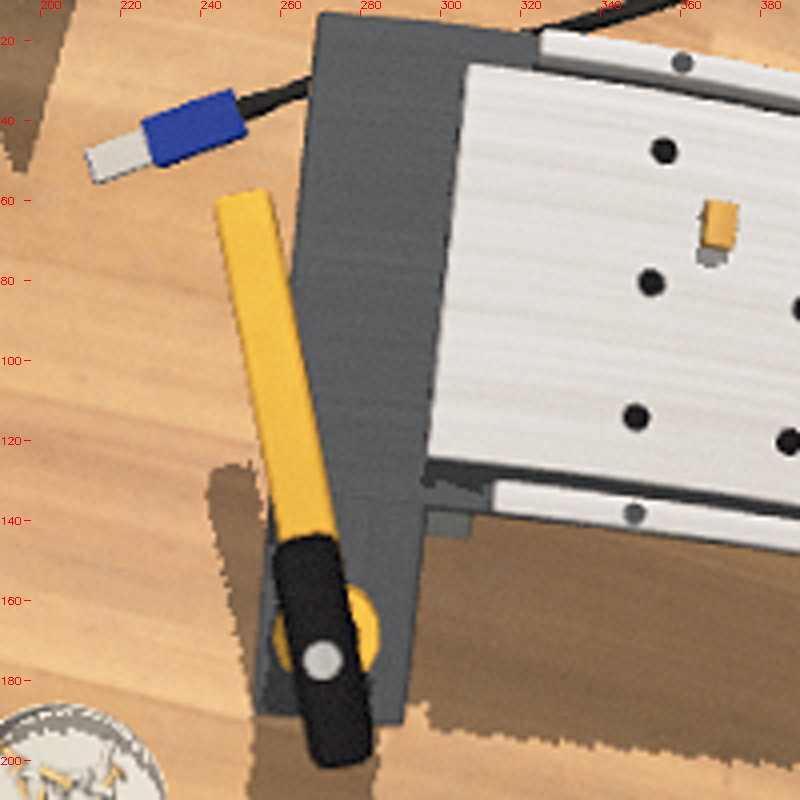

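View pics/w1b.png

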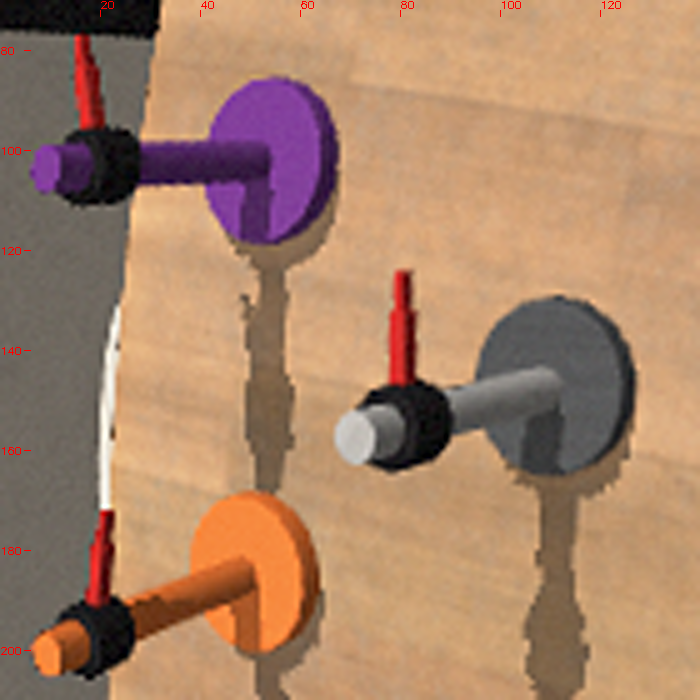

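View pics/w1c.png

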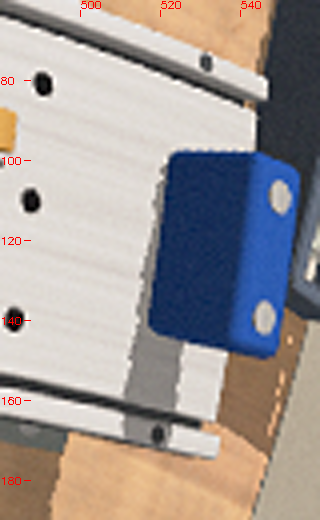

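```bash
python3 - <<'E'
from h import *
np.set_printoptions(precision=4,suppress=True)
c=cams();s,d=c["scene"],c["side"]
w=dict(env.read_camera("wrist"));w["world_to_cam"]=np.load("w1.npy")
P={"front far":((272,206),(254.5,203.5),(307,26.25),.078),"front near":((293,228),(292.5,209.3),(297,124.5),.078),
"blocktop c":((355,168),(292,131),(545.8,123.3),.12),"knob top c":((297,234.3),(307.5,207.5),(270.5,175),.116),"armtip":(None,None,(251,59),.083),
"wing far":(None,None,(267,145.5),.116),"wing near":(None,None,(276,201),.116),
"deck far":(None,None,(269.5,13),.07),"deck near":(None,None,(253.75,188),.07),"ptr":((219,272.2),(276,285),(80.6,124),.078)}
for k,(a,b,e,z) in P.items():
    r=rayw(w,*e); print(k,"wrist@z",atz(r,z)[:2])
    if a: X,err=tri(ray(s,*a),ray(d,*b),r); print("    tri",X,err)
W=lambda u,v,z:atz(rayw(w,u,v),z)[:2]
def ang(a,b): v=b-a; return np.degrees(np.arctan2(v[1],v[0]))
print("front edge ang",ang(W(297,124.5,.078),W(307,26.25,.078)),np.linalg.norm(W(297,124.5,.078)-W(307,26.25,.078)))
print("deck edge ang",ang(W(253.75,188,.07),W(269.5,13,.07)))
print("arm ang",ang(W(270.5,175,.116),W(251,59,.083)),np.linalg.norm(W(270.5,175,.116)-W(251,59,.083)), "wing",ang(W(276,201,.116),W(267,145.5,.116)))
B=[W(*p,.12) for p in((542.5,97.5),(554.5,101),(548.75,148.75),(537.5,146))];print(np.array(B))
print("block ang",ang(B[3],B[0]),ang(B[2],B[1]))
# long plate side near edge/guide strip top edges z=.08
print("strip ang far", ang(W(325,18,.08),W(546,84,.08)),"near",ang(W(313.5,130,.08),W(530,170,.08)))
E
```

```text
front far wrist@z [ 0.6345 -0.0149]
    tri [ 0.6347 -0.0161  0.0746] [np.float64(2.8), np.float64(2.3), np.float64(1.5)]
front near wrist@z [ 0.5368 -0.0302]
    tri [ 0.5337 -0.0323  0.0769] [np.float64(2.9), np.float64(4.1), np.float64(3.7)]
blocktop c wrist@z [ 0.627  -0.2851]
    tri [ 0.6262 -0.2872  0.1203] [np.float64(1.7), np.float64(1.7), np.float64(2.0)]
knob top c wrist@z [ 0.4892 -0.0171]
    tri [ 0.4872 -0.0191  0.114 ] [np.float64(1.6), np.float64(1.1), np.float64(2.6)]
armtip wrist@z [0.5879 0.0281]
wing far wrist@z [ 0.5135 -0.0078]
wing near wrist@z [ 0.4676 -0.0275]
deck far wrist@z [0.6413 0.0244]
deck near wrist@z [ 0.463  -0.0044]
ptr wrist@z [0.4903 0.2017]
    tri [0.489  0.2015 0.0771] [np.float64(1.1), np.float64(1.4), np.float64(1.3)]
front edge ang 8.914343729898617 0.09886802492011379
deck edge ang 9.165130433671662
arm ang 24.59002490293951 0.10852028485934988 wing 23.126793373867084
[[ 0.6514 -0.2709]
 [ 0.6563 -0.2914]
 [ 0.6029 -0.3005]
 [ 0.5991 -0.2811]]
block ang 10.95788603820523 9.70054701957957
strip ang far -82.09366055078156 near -81.72610318345335
```

```bash
python3 -m inch '{"turn":[[0,0,-4.8],[0,0,-4.7],[0,0,0],[0,0,0],[0,0,0],[0,0,0]],"dp":[[0,0,0],[0,0,0],[0.42,-0.07,0],[0.41,-0.07,0.5],[0,0,0.5],[0,0,0.5]],"gripper":[0.5,0.5,0.5,0.5,0.5,0.5]}'
python3 - <<'E'
from h import *
w=env.read_camera("wrist");cv2.imwrite("pics/w2.png",w["pixels"][:,:,::-1]);o=env.get_obs();print(o["tcp_pos"],np.degrees(np.arctan2(o["orientation"][1][0],o["orientation"][0][0])),o["qpos"][5])
zoom(w["pixels"][:,:,::-1],160,130,400,310,3,"pics/w2z.png")
for p in [(0.488,-.018,.116),(0.488+.026*.912,-.018+.026*.41,.116),(0.488-.026*.912,-.018-.026*.41,.116)]: print(projw(w,np.array(p)))
E
```

```text
time: 2.45
tcp_pos: [0.4903, -0.0259, 0.1581]
orientation: [[0.921, 0.389, 0.011], [0.389, -0.921, -0.004], [0.009, 0.008, -1.0]]
ft_force: [0.5, -0.4, -0.4]
opening: 0.5
[ 0.4880202  -0.02575571  0.15475458] 22.87051707968025 62.98315268443652
[271.14287563 232.04678876]
[269.91287118 197.15504247]
[272.36058255 264.35942933]
```

View pics/w2z.png

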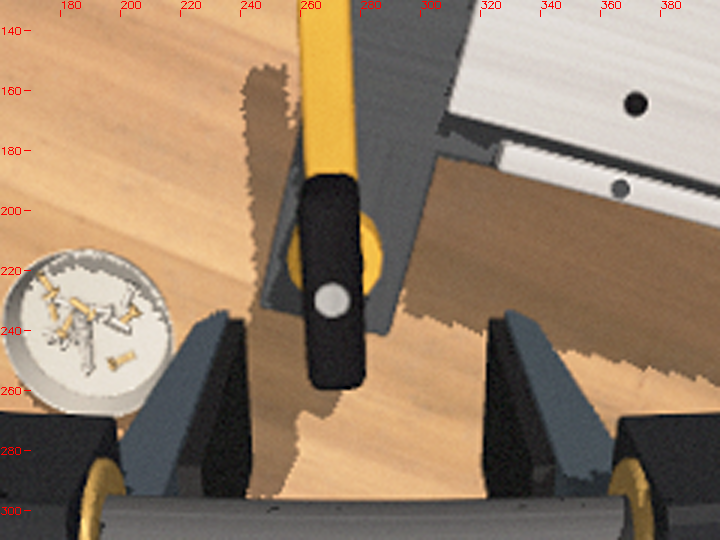

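```bash
python3 -m inch '{"turn":[[0.4,-0.5,-1.4],[0,0,0],[0,0,0],[0,0,0],[0,0,0]],"dp":[[0.1,-0.18,0],[0,0,0.5],[0,0,0.4],[0,0,0.2],[0,0,0]],"gripper":[0.5,0.5,0.5,0.5,0.5]}'
python3 - <<'E'
from h import *
o=env.get_obs();print(o["tcp_pos"],np.degrees(np.arctan2(o["orientation"][1][0],o["orientation"][0][0])),o["ft_force"],o["orientation"])
E
```

```text
time: 3.0
tcp_pos: [0.4928, -0.0167, 0.1121]
orientation: [[0.913, 0.407, -0.003], [0.407, -0.913, 0.001], [-0.002, -0.002, -1.0]]
ft_force: [0.0, 0.1, -0.2]
opening: 0.503
[ 0.49282177 -0.01671923  0.11208519] 24.035032395831223 [ 0.01884615  0.14898272 -0.21379148] [[ 9.13294200e-01  4.07289920e-01 -2.93689252e-03]
 [ 4.07294068e-01 -9.13296565e-01  9.62095344e-04]
 [-2.29040212e-03 -2.07485500e-03 -9.99995225e-01]]
```

```bash
python3 -m inch '{"turn":[[0,0,0],[0,0,0],[0,0,0],[0,0,0],[0,0,0],[0,0,0]],"dp":[[-0.09,-0.02,0.13],[0,0,0],[0,0,0],[0,0,0],[0,0,0],[0,0,0]],"gripper":[0.5,0.1,0.1,0.1,0.1,0.1]}' 25
python3 - <<'E'
from h import *
o=env.get_obs();print(o["tcp_pos"],np.degrees(np.arctan2(o["orientation"][1][0],o["orientation"][0][0])),o["ft_force"],o["ft_torque"],o["opening"])
w=env.read_camera("wrist");cv2.imwrite("pics/w3.png",w["pixels"][:,:,::-1])
E
```

```text
time: 3.6
tcp_pos: [0.4913, -0.0175, 0.1099]
orientation: [[0.914, 0.407, 0.003], [0.407, -0.914, 0.001], [0.003, 0.001, -1.0]]
ft_force: [0.6, -0.1, 0.2]
opening: 0.112
[ 0.49133438 -0.01751847  0.10990074] 23.992176113207062 [ 0.63605312 -0.14313685  0.1596362 ] [-0.04034121 -0.06271334 -0.01935349] 0.11241745637291833
```

View pics/w3.png

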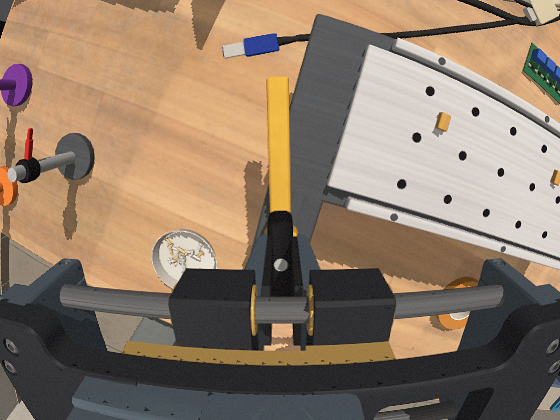

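```bash
python3 -m inch '{"turn":[[0,0,0],[0,0,0]],"dp":[[0,0,0],[0,0,0]],"gripper":[0.0,0.0]}' 25
python3 - <<'E'
from h import *
o=env.get_obs();print(o["tcp_pos"],o["ft_force"],o["ft_torque"],o["opening"])
w=env.read_camera("wrist");
zoom(w["pixels"][:,:,::-1],200,180,360,330,5,"pics/w4z.png")
for n in("scene","side"):
    c=env.read_camera(n); u,v=proj(c,np.array([.489,-.0175,.116])).astype(int);print(u,v); zoom(c["pixels"][:,:,::-1],u-50,v-60,u+60,v+50,6,f"pics/{n}4.png")
E
```

```text
time: 3.85
tcp_pos: [0.4914, -0.0175, 0.11]
orientation: [[0.914, 0.407, 0.004], [0.407, -0.914, 0.001], [0.004, 0.001, -1.0]]
ft_force: [-0.1, -0.1, 0.6]
opening: 0.008
[ 0.49143261 -0.01753968  0.10999806] [-0.05650468 -0.12887336  0.55527466] [-0.0125993   0.03982639  0.00214981] 0.008005997298735228
295 233
306 207
```

View pics/w4z.png

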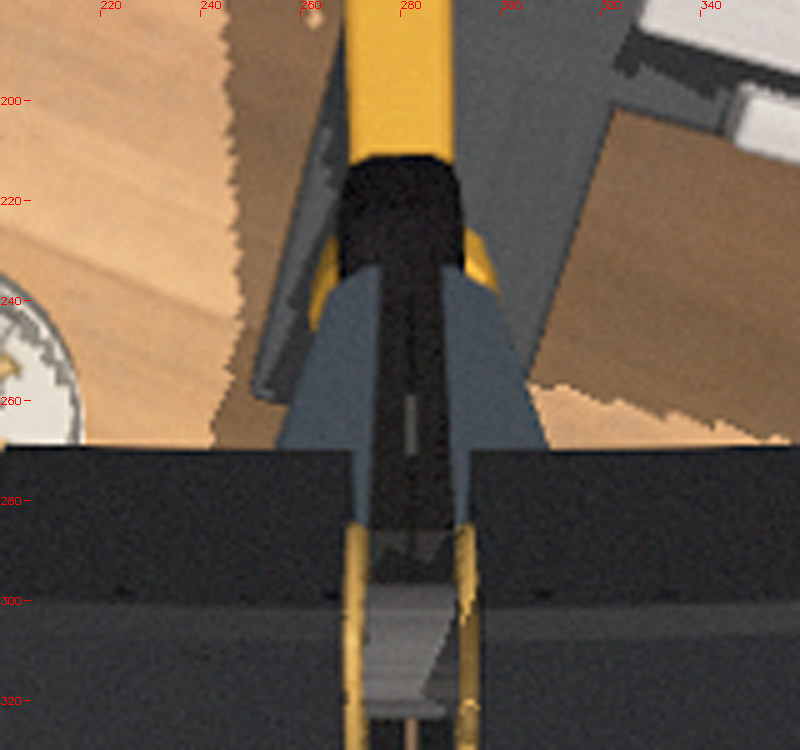

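View pics/side4.png

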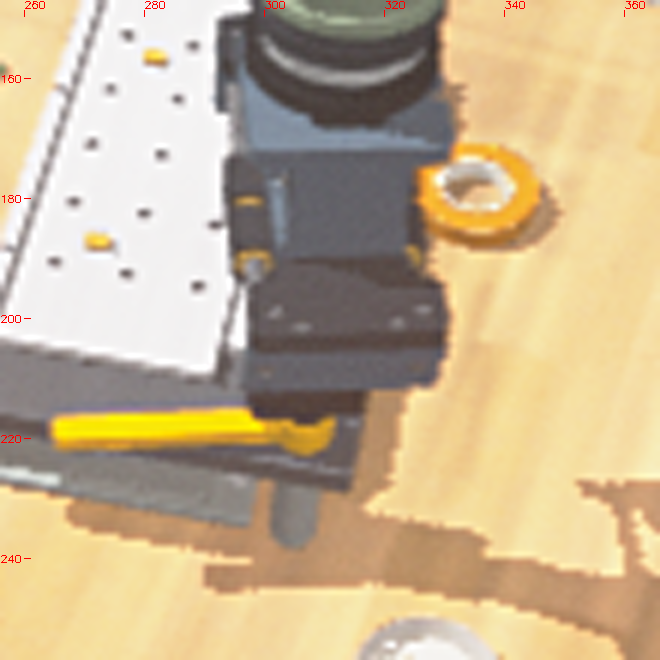

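```bash
python3 - <<'E'
from h import *
o=env.get_obs();R=np.array(o["orientation"]);p=np.array(o["tcp_pos"])
w=env.read_camera("wrist")
for x in(.016,-.016):
  for z in (.017,0,-.02): print("tool",x,z,projw(w,p+R@np.array([x,0,z])))
print("knob top",projw(w,np.array([.489,-.0175,.116])))
T=np.array(w["world_to_cam"]);print(R.T@(-T[:3,:3].T@T[:3,3]-p))
E
```

```text
tool 0.016 0.017 [283.04318311 223.50218798]
tool 0.016 0 [283.15853258 233.2011009 ]
tool 0.016 -0.02 [283.32037893 246.90162589]
tool -0.016 0.017 [282.98240378 268.45308828]
tool -0.016 0 [283.08203217 280.93311264]
tool -0.016 -0.02 [283.21822806 298.13893194]
knob top [281.47169318 265.63033318]
[ 0.08479226 -0.00084926 -0.17734566]
```

View pics/scene4.png

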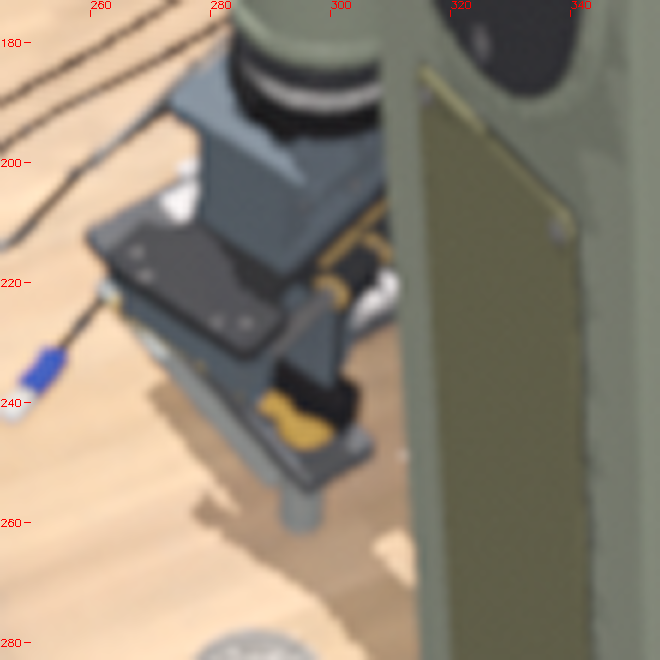

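```bash
python3 -m inch '{"turn":[[0,0,0],[0,0,0],[0,0,0],[0,-0.2,0],[0,0,0],[0,0,0]],"dp":[[0,0,0],[0,0,0],[0,0,0],[-0.06,0,0.15],[0,0,0.15],[0,0,0]],"gripper":[0.5,0.5,0.5,0.5,0.5,0.5]}' 25
python3 - <<'E'
from h import *
o=env.get_obs();print(o["tcp_pos"],o["ft_force"],o["ft_torque"],o["opening"])
w=env.read_camera("wrist");
zoom(w["pixels"][:,:,::-1],180,180,380,330,4,"pics/w5z.png")
E
```

```text
time: 4.65
tcp_pos: [0.4888, -0.0186, 0.0967]
orientation: [[0.914, 0.407, -0.0], [0.407, -0.914, -0.001], [-0.001, 0.0, -1.0]]
ft_force: [-1.2, 1.1, -0.6]
opening: 0.485
[ 0.48879866 -0.0185902   0.09674484] [-1.20581678  1.13973285 -0.56201625] [ 0.06537093 -0.027961   -0.02097573] 0.48509320194664585
```

View pics/w5z.png

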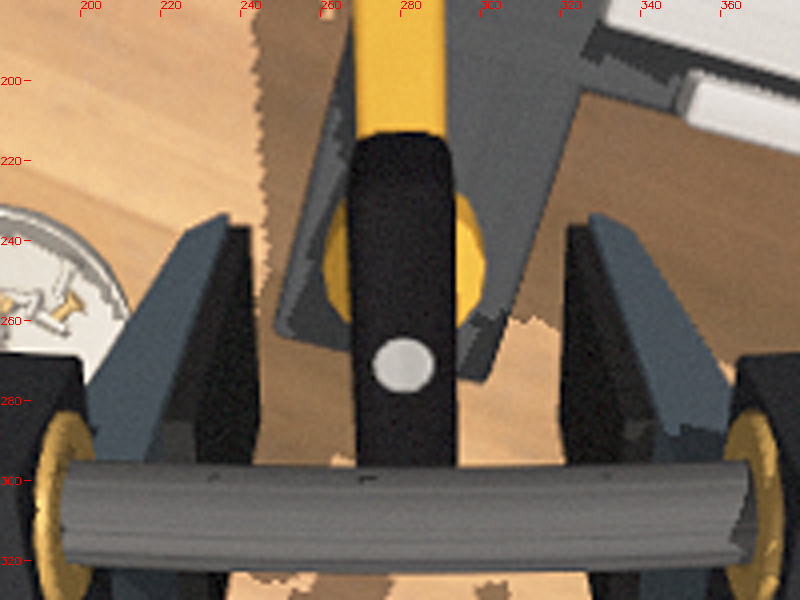

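```bash
python3 -m inch '{"turn":[[0,0,0],[0,0,0],[0,0,0],[0,0,0],[0,0,0]],"dp":[[0,0,0],[0,0,0],[0,0,0],[0,0,0],[0,0,0]],"gripper":[0.0,0.0,0.0,0.0,0.0]}' 25
python3 - <<'E'
from h import *
o=env.get_obs();print(o["tcp_pos"],o["ft_force"],o["ft_torque"],o["opening"])
E
```

```text
time: 5.2
tcp_pos: [0.489, -0.0178, 0.0971]
orientation: [[0.914, 0.406, -0.0], [0.406, -0.914, 0.001], [0.0, -0.001, -1.0]]
ft_force: [-0.6, 2.4, -0.3]
opening: 0.16
[ 0.48895243 -0.01775975  0.09711661] [-0.62416079  2.35833699 -0.33535353] [ 0.49688904  0.07543791 -0.00899906] 0.15956098388413908
```

```bash
python3 -m inch '{"turn":[[0,0,-5],[0,0,-8],[0,0,-8],[0,0,0]],"dp":[[0,0,0],[0,0,0],[0,0,0],[0,0,0]],"gripper":[0.0,0.0,0.0,0.0]}' 40
python3 - <<'E'
from h import *
o=env.get_obs();print(o["tcp_pos"],np.degrees(np.arctan2(o["orientation"][1][0],o["orientation"][0][0])),o["ft_force"],o["ft_torque"],o["opening"])
w=env.read_camera("wrist");cv2.imwrite("pics/w6.png",w["pixels"][:,:,::-1])
E
```

```text
time: 5.6
tcp_pos: [0.4889, -0.0177, 0.0971]
orientation: [[0.699, 0.715, -0.0], [0.715, -0.699, 0.001], [0.0, -0.001, -1.0]]
ft_force: [0.4, 1.5, -0.7]
opening: 0.161
[ 0.48889994 -0.01766886  0.09710919] 45.665153152353554 [ 0.44972599  1.49482915 -0.73059344] [0.12973251 0.03966582 0.08203431] 0.16112466208573445
```

View pics/w6.png

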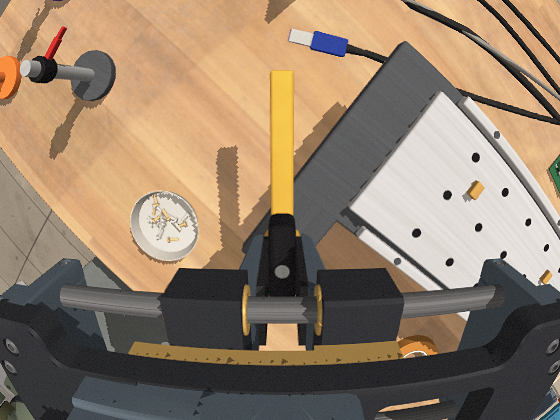

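The knob and yellow arm are turning with the tool; the arm is now at about 45°.

```bash
python3 -m inch '{"turn":[[0,0,-8],[0,0,-8],[0,0,-8],[0,0,-8],[0,0,-8],[0,0,-7],[0,0,-3],[0,0,0]],"dp":[[0,0,0],[0,0,0],[0,0,0],[0,0,0],[0,0,0],[0,0,0],[0,0,0],[0,0,0]],"gripper":[0.0,0.0,0.0,0.0,0.0,0.0,0.0,0.0]}'
python3 - <<'E'
from h import *
o=env.get_obs();print(o["tcp_pos"],np.degrees(np.arctan2(o["orientation"][1][0],o["orientation"][0][0])),o["ft_force"],o["ft_torque"],o["opening"])
E
```

```text
time: 6.45
tcp_pos: [0.4887, -0.0176, 0.0971]
orientation: [[-0.105, 0.994, -0.0], [0.994, 0.105, 0.001], [0.001, -0.0, -1.0]]
ft_force: [-0.9, 0.6, 0.2]
opening: 0.159
[ 0.4887089  -0.01757999  0.09711915] 96.03147989079929 [-0.90505659  0.5922433   0.1610221 ] [ 0.05746755 -0.12812525  0.07919295] 0.158731555592129
```

```bash
python3 -m inch '{"turn":[[0,0,-3],[0,0,0]],"dp":[[0,0,0],[0,0,0]],"gripper":[0.0,0.0]}'
python3 - <<'E'
from h import *
o=env.get_obs();print(o["tcp_pos"],np.degrees(np.arctan2(o["orientation"][1][0],o["orientation"][0][0])),o["ft_force"],o["ft_torque"],o["opening"])
w=env.read_camera("wrist");cv2.imwrite("pics/w7.png",w["pixels"][:,:,::-1]);np.save("w7.npy",w["world_to_cam"])
E
```

```text
time: 6.65
tcp_pos: [0.4887, -0.0176, 0.0971]
orientation: [[-0.152, 0.988, -0.0], [0.988, 0.152, 0.001], [0.001, -0.0, -1.0]]
ft_force: [0.3, 1.0, 0.0]
opening: 0.163
[ 0.48869993 -0.01759957  0.09710258] 98.74893038401002 [0.25928183 1.03278699 0.02179614] [ 0.10171915 -0.06052985  0.08585696] 0.16264553592382078
```

View pics/w7.png

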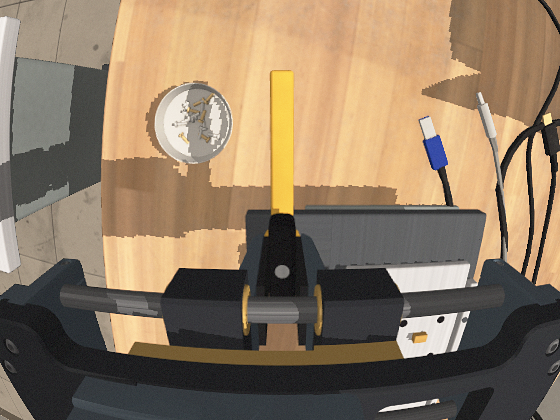

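```bash
python3 - <<'E'
from h import *
w=cv2.imread("pics/w7.png");zoom(w,235,60,495,270,3,"pics/w7z.png")
E
```

View pics/w7z.png

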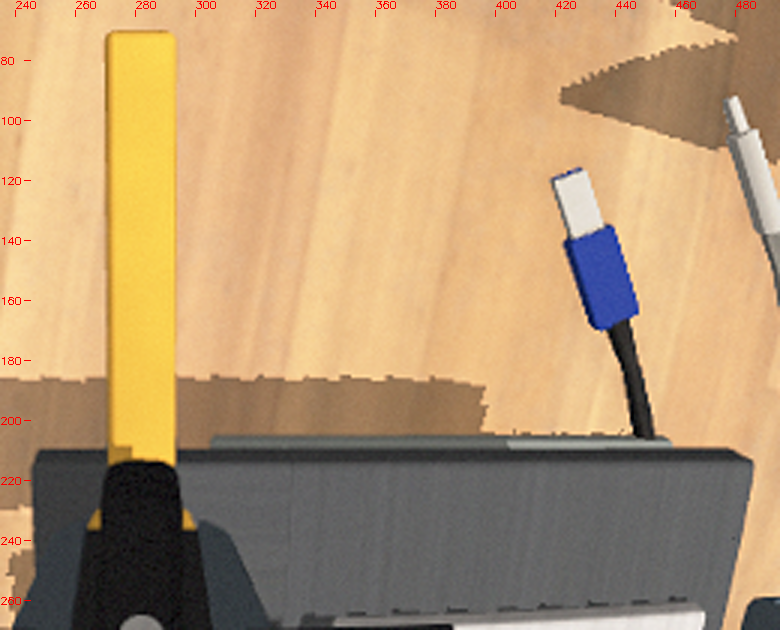

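```bash
python3 - <<'E'
from h import *
w=dict(env.read_camera("wrist"));w["world_to_cam"]=np.load("w7.npy")
W=lambda u,v,z:atz(rayw(w,u,v),z)[:2]
def ang(a,b): v=b-a; return np.degrees(np.arctan2(v[1],v[0]))
a,b=W(246.7,214.3,.07),W(485.7,213.3,.07)
print("deck",a,b,ang(a,b),np.linalg.norm(a-b)); t=W(282,71,.083);k=W(282.3,212,.083)
print("arm",ang(k,t),t,k,ang(np.array([.489,-.0176]),t))
E
```

```text
deck [ 0.46358877 -0.00235367] [0.64044323 0.02518251] 8.849876853049949 0.17898530551809322
arm 98.87824560621405 [0.47290786 0.09090784] [0.48603743 0.00685538] 98.43570198192077
```

```bash
python3 -m inch '{"turn":[[0,0,0],[0,0,0],[0,0,0],[0,0,0],[0,0,0],[0,0,0],[0,0,8.5],[0,0,8.5],[0,0,8.5],[0,0,8.5]],"dp":[[0,0,0],[0,0,0],[0,0,0],[0,0,-0.5],[0,0,-0.8],[0,0,-0.8],[0,0,-0.5],[0,0,0],[0,0,0],[0,0,0]],"gripper":[0.5,0.5,0.5,0.5,0.5,0.5,0.6,0.6,0.6,0.6]}' 40
python3 -m inch '{"turn":[[0,0,8.5],[0,0,8.5],[0,0,8.5],[0,0,8.5],[0,0,8.5],[0,0,8.5],[0,0,0]],"dp":[[0,0,0],[0,0,0],[0,0,0],[0,0,0],[0,0,0],[0,0,0],[0,0,0]],"gripper":[0.6,0.6,0.6,0.6,0.6,0.6,0.6]}'
python3 - <<'E'
from h import *
np.set_printoptions(precision=4,suppress=True)
o=env.get_obs();R=np.array(o["orientation"]);print(o["tcp_pos"],R,np.degrees(np.arctan2(R[1,0],R[0,0])),o["ft_force"])
print((R.T@(np.array([.6265,-.2865,.2])-o["tcp_pos"]))/.04)
w=env.read_camera("wrist");cv2.imwrite("pics/w8.png",w["pixels"][:,:,::-1]);np.save("w8.npy",w["world_to_cam"])
for n in("scene","side"):
    c=env.read_camera(n); cv2.imwrite(f"pics/{n}8.png",c["pixels"][:,:,::-1])
E
```

```text
time: 7.75
tcp_pos: [0.4892, -0.0188, 0.2061]
orientation: [[0.441, 0.897, 0.001], [0.897, -0.441, -0.001], [-0.001, 0.001, -1.0]]
ft_force: [0.2, -0.3, 0.6]
opening: 0.6
time: 8.45
tcp_pos: [0.4891, -0.0196, 0.2066]
orientation: [[0.977, 0.211, 0.002], [0.211, -0.977, -0.002], [0.001, 0.003, -1.0]]
ft_force: [-1.2, -0.1, 0.3]
opening: 0.601
[ 0.4891 -0.0196  0.2066] [[ 0.9774  0.2114  0.002 ]
 [ 0.2114 -0.9774 -0.0023]
 [ 0.0015  0.0027 -1.    ]] 12.206922925926136 [-1.2374 -0.0581  0.2518]
[1.9463 7.2472 0.1869]
```

View pics/w8.png

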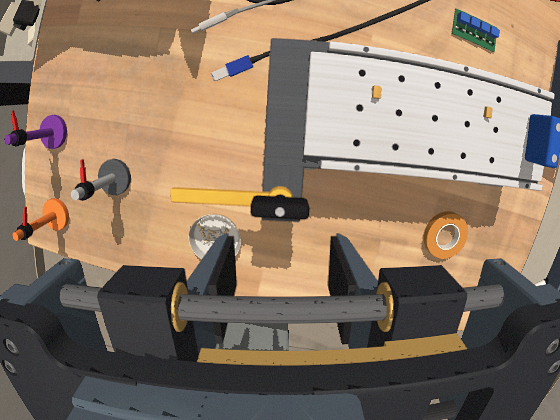

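View pics/side8.png

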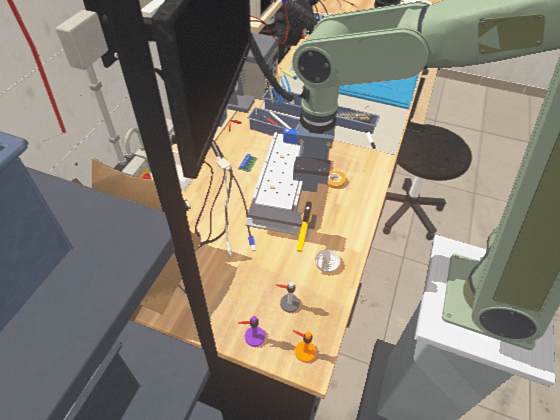

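```bash
python3 -m inch '{"turn":[[0,0,0],[0,0,0],[0,0,0],[0,0,0],[0,0,0],[0,0,0],[0,0,3],[0,0,0]],"dp":[[0.28,1.0,0],[0.28,1.0,0],[0.28,1.0,0],[0.28,1.0,0],[0.28,1.0,0],[0.28,1.0,0],[0.25,0.9,0],[0,0,0]],"gripper":[0.6,0.6,0.6,0.6,0.6,0.6,0.6,0.6]}'
python3 - <<'E'
from h import *
np.set_printoptions(precision=4,suppress=True)
o=env.get_obs();R=np.array(o["orientation"]);print(o["tcp_pos"],R,np.degrees(np.arctan2(R[1,0],R[0,0])),o["ft_force"])
w=env.read_camera("wrist");cv2.imwrite("pics/w9.png",w["pixels"][:,:,::-1]);np.save("w9.npy",w["world_to_cam"])
E
```

```text
time: 9.4
tcp_pos: [0.6303, -0.2805, 0.2059]
orientation: [[0.984, 0.181, 0.003], [0.181, -0.984, -0.002], [0.002, 0.002, -1.0]]
ft_force: [0.3, -0.0, -0.4]
opening: 0.603
[ 0.6303 -0.2805  0.2059] [[ 0.9835  0.1808  0.0027]
 [ 0.1808 -0.9835 -0.0016]
 [ 0.0023  0.0021 -1.    ]] 10.416075481075461 [ 0.3082 -0.0097 -0.4232]
```

View pics/w9.png

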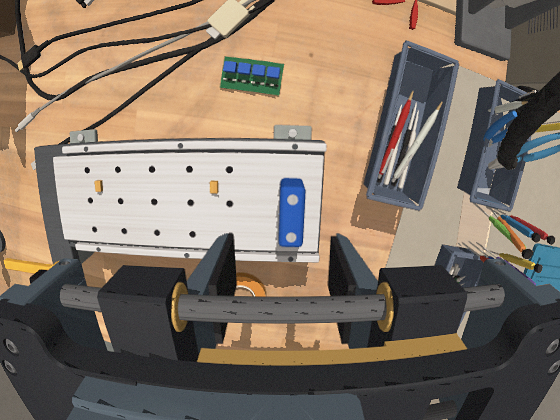

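```bash
python3 - <<'E'
from h import *
w=cv2.imread("pics/w9.png");zoom(w,210,130,350,270,5,"pics/w9z.png")
E
```

```text
(no output)
```

View pics/w9z.png

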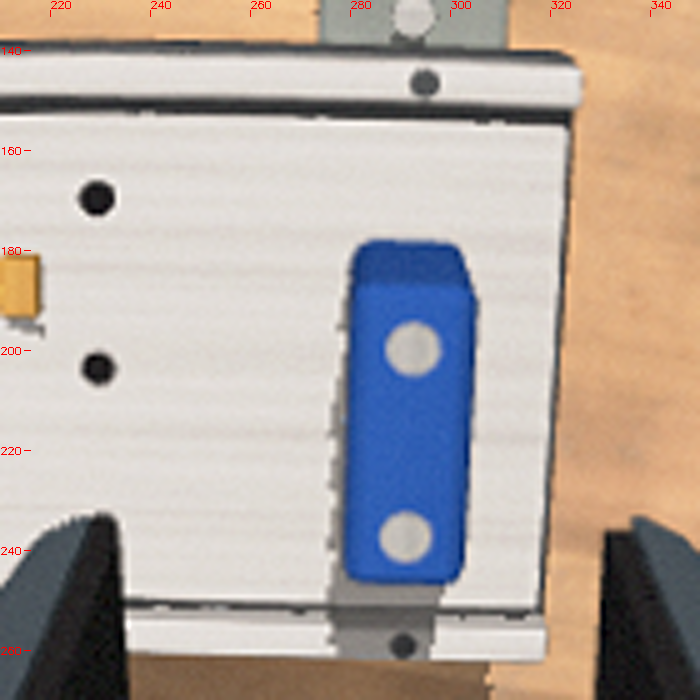

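```bash
python3 - <<'E'
from h import *
np.set_printoptions(precision=4,suppress=True)
w=dict(env.read_camera("wrist"));w["world_to_cam"]=np.load("w9.npy")
w1=dict(w);w1["world_to_cam"]=np.load("w1.npy")
W=lambda u,v,z:atz(rayw(w,u,v),z)[:2]
def ang(a,b): v=b-a; return np.degrees(np.arctan2(v[1],v[0]))
a,b=W(292.7,200,.12),W(291,237.5,.12);print(a,b,(a+b)/2,ang(b,a))
C=np.array([W(*p,.12) for p in((281,186.6),(305,190),(302.4,246.5),(279,246))]);print(C.mean(0),ang(C[3],C[0]),ang(C[2],C[1]),np.linalg.norm(C[0]-C[1]),np.linalg.norm(C[0]-C[3]))
X,e=tri(rayw(w,291.9,218.7),rayw(w1,545.8,123.3));print("z tri",X,e)
o=env.get_obs();R=np.array(o["orientation"]);print(o["tcp_pos"],(R.T@(np.r_[(a+b)/2,.2059]-o["tcp_pos"]))/.04)
# plate rear / strip direction
print("strip",ang(W(210+575/5,130+105/5,.08),W(210,130+95/5,.08)))
E
```

```text
[ 0.6441 -0.2864] [ 0.6106 -0.2914] [ 0.6273 -0.2889] 8.499375070481753
[ 0.6282 -0.2888] 8.485325916340694 9.0998610493912 0.02022381557209936 0.05348918274445139
z tri [ 0.6274 -0.2887  0.117 ] [np.float64(0.8), np.float64(0.8)]
[ 0.6286 -0.2767  0.2065] [-0.0883  0.2947  0.0138]
strip 99.07774693496998
```

```bash
python3 -m inch '{"turn":[[-0.1,0.1,1.4],[0,0,0],[0,0,0],[0,0,0],[0,0,0],[0,0,0]],"dp":[[-0.06,0.29,0],[0,0,0],[0,0,0.8],[0,0,0.8],[0,0,0.4],[0,0,0]],"gripper":[0.6,0.6,0.6,0.6,0.6,0.6]}'
python3 - <<'E'
from h import *
np.set_printoptions(precision=4,suppress=True)
o=env.get_obs();R=np.array(o["orientation"]);print(o["tcp_pos"],R,np.degrees(np.arctan2(R[1,0],R[0,0])),o["ft_force"])
print((R.T@(np.array([.6275,-.2888,.095])-o["tcp_pos"]))/.04)
w=env.read_camera("wrist");zoom(w["pixels"][:,:,::-1],170,150,390,310,3,"pics/w10z.png")
E
```

```text
time: 10.1
tcp_pos: [0.6277, -0.2841, 0.1284]
orientation: [[0.986, 0.165, 0.007], [0.165, -0.986, -0.001], [0.007, 0.002, -1.0]]
ft_force: [0.5, -0.5, -0.5]
opening: 0.599
[ 0.6277 -0.2841  0.1284] [[ 0.9862  0.1653  0.0072]
 [ 0.1653 -0.9862 -0.001 ]
 [ 0.0069  0.0022 -1.    ]] 9.514950573640963 [ 0.5122 -0.4717 -0.5278]
[-0.0289  0.1134  0.8345]
```

View pics/w10z.png

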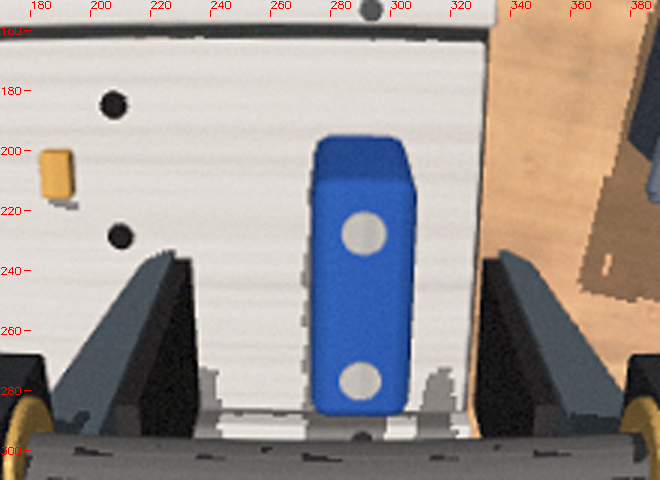

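```bash
python3 -m inch '{"turn":[[0.1,-0.4,0.5],[0,0,0],[0,0,0],[0,0,0]],"dp":[[-0.03,0.12,0],[0,0,0.4],[0,0,0.35],[0,0,0]],"gripper":[0.6,0.6,0.6,0.6]}'
python3 - <<'E'
from h import *
np.set_printoptions(precision=4,suppress=True)
o=env.get_obs();R=np.array(o["orientation"]);print(o["tcp_pos"],np.degrees(np.arctan2(R[1,0],R[0,0])),o["ft_force"],R[2])
print((R.T@(np.array([.6275,-.2888,.092])-o["tcp_pos"]))/.04)
w=env.read_camera("wrist");zoom(w["pixels"][:,:,::-1],170,150,390,310,3,"pics/w11z.png")
E
```

```text
time: 10.55
tcp_pos: [0.631, -0.2906, 0.1054]
orientation: [[0.988, 0.157, 0.011], [0.157, -0.988, -0.006], [0.01, 0.008, -1.0]]
ft_force: [0.1, -0.0, 0.2]
opening: 0.599
[ 0.631  -0.2906  0.1054] 9.032890124096 [ 0.0603 -0.0054  0.2402] [ 0.0096  0.0076 -0.9999]
[-0.0813 -0.0608  0.333 ]
```

View pics/w11z.png

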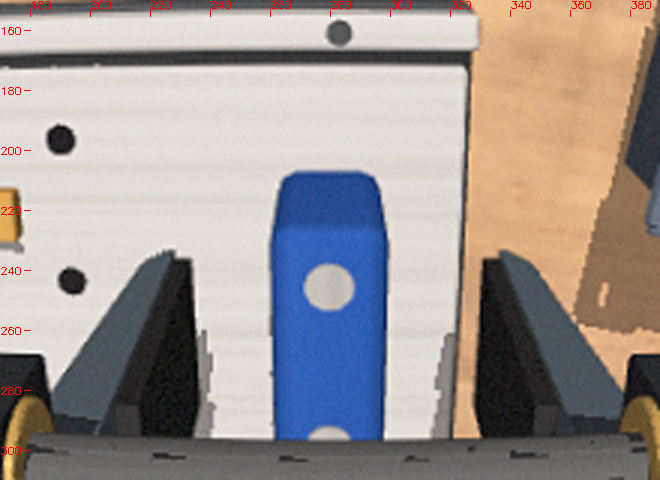

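```bash
python3 -m inch '{"turn":[[0.4,-0.5,0],[0,0,0],[0,0,0],[0,0,0]],"dp":[[-0.08,-0.05,0.15],[0,0,0.12],[0,0,0],[0,0,0]],"gripper":[0.6,0.6,0.6,0.6]}'
python3 - <<'E'
from h import *
np.set_printoptions(precision=4,suppress=True)
o=env.get_obs();R=np.array(o["orientation"]);print(o["tcp_pos"],np.degrees(np.arctan2(R[1,0],R[0,0])),o["ft_force"],R[2])
print((R.T@(np.array([.6275,-.2888,.092])-o["tcp_pos"]))/.04)
E
```

```text
time: 11.0
tcp_pos: [0.629, -0.29, 0.0971]
orientation: [[0.988, 0.157, 0.005], [0.157, -0.988, -0.002], [0.005, 0.003, -1.0]]
ft_force: [-0.1, -0.5, -0.0]
opening: 0.598
[ 0.629  -0.29    0.0971] 9.024384377101327 [-0.1266 -0.469  -0.0116] [ 0.0047  0.0032 -1.    ]
[-0.0335 -0.0365  0.128 ]
```

Next I go down a little further, watching the force, and close gently at low force to limit any push on the plate.

```bash
python3 -m inch '{"turn":[[0.2,-0.3,0],[0,0,0],[0,0,0],[0,0,0],[0,0,0],[0,0,0]],"dp":[[-0.03,-0.03,0.12],[0,0,0],[0,0,0],[0,0,0],[0,0,0],[0,0,0]],"gripper":[0.6,0.6,0.15,0.15,0.15,0.15]}' 15
python3 - <<'E'
from h import *
np.set_printoptions(precision=4,suppress=True)
o=env.get_obs();R=np.array(o["orientation"]);print(o["tcp_pos"],np.degrees(np.arctan2(R[1,0],R[0,0])),o["ft_force"],o["ft_torque"],R[2],o["opening"])
E
```

```text
time: 11.6
tcp_pos: [0.6279, -0.2891, 0.0924]
orientation: [[0.988, 0.157, -0.0], [0.157, -0.988, -0.0], [-0.0, -0.0, -1.0]]
ft_force: [-0.1, -0.3, 0.3]
opening: 0.283
[ 0.6279 -0.2891  0.0924] 9.024777375285588 [-0.0542 -0.2515  0.2868] [-0.0099  0.0109 -0.0481] [-0.0003 -0.     -1.    ] 0.28306841179721065
```

```bash
python3 -m inch '{"turn":[[0,0,0],[0,0,0],[0,0,0]],"dp":[[0,0,0],[0,0,0],[0,0,0]],"gripper":[0.0,0.0,0.0]}' 40
python3 - <<'E'
from h import *
np.set_printoptions(precision=4,suppress=True)
o=env.get_obs();R=np.array(o["orientation"]);print(o["tcp_pos"],np.degrees(np.arctan2(R[1,0],R[0,0])),o["ft_force"],o["ft_torque"],R[2],o["opening"])
w=env.read_camera("wrist");cv2.imwrite("pics/w12.png",w["pixels"][:,:,::-1])
E
```

```text
time: 11.9
tcp_pos: [0.6281, -0.2891, 0.0925]
orientation: [[0.988, 0.156, 0.0], [0.156, -0.988, 0.0], [0.0, 0.0, -1.0]]
ft_force: [-0.2, 0.4, 0.2]
opening: 0.236
[ 0.6281 -0.2891  0.0925] 8.98090328817634 [-0.1943  0.3828  0.1877] [ 0.0358 -0.0463 -0.1427] [ 0.0003  0.     -1.    ] 0.2361226445481596
```

View pics/w12.png

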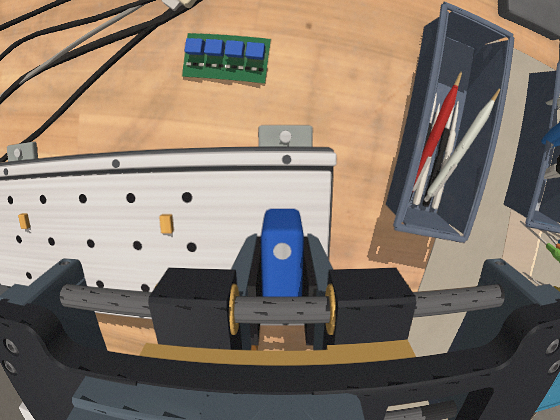

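```bash
python3 -m inch '{"turn":[[0,0,0],[0,0,0],[0,0,0],[0,0,0],[0,0,0],[0,0,0]],"dp":[[0,-0.2,0],[0,-0.4,0],[0,-0.4,0],[0,-0.4,0],[0,-0.4,0],[0,-0.2,0]],"gripper":[0,0,0,0,0,0]}' 45
python3 - <<'E'
from h import *
np.set_printoptions(precision=4,suppress=True)
o=env.get_obs();R=np.array(o["orientation"]);p=o["tcp_pos"];print(p,np.degrees(np.arctan2(R[1,0],R[0,0])),o["ft_force"],o["ft_torque"],R[2],o["opening"])
u=np.array([-.1564,.9877]);n=np.array([.9877,.1564]);d=p[:2]-[.6281,-.2891];print("along",d@u,"lat",d@n)
E
```

```text
time: 12.55
tcp_pos: [0.614, -0.205, 0.0924]
orientation: [[0.988, 0.156, 0.0], [0.156, -0.988, -0.002], [0.0, 0.002, -1.0]]
ft_force: [0.5, -2.8, -0.7]
opening: 0.236
[ 0.614  -0.205   0.0924] 8.98471758010149 [ 0.5096 -2.7805 -0.6967] [-0.0868  0.0518 -0.0146] [ 0.      0.0017 -1.    ] 0.23562727947521483
along 0.0852362104416482 lat -0.0007378409024643907
```

```bash
python3 -m inch '{"turn":[[0,0,0],[0,0,0],[0,0,0],[0,0,0],[0,0,0],[0,0,0],[0,0,0],[0,0,0],[0,0,0],[0,0,0]],"dp":[[0.01,-0.2,0],[0.01,-0.4,0],[0,-0.4,0],[0,-0.4,0],[0,-0.4,0],[0,-0.4,0],[0,-0.4,0],[0,-0.35,0],[0,-0.15,0],[0,0,0]],"gripper":[0,0,0,0,0,0,0,0,0,0]}'
python3 - <<'E'
from h import *
np.set_printoptions(precision=4,suppress=True)
o=env.get_obs();R=np.array(o["orientation"]);p=o["tcp_pos"];print(p,np.degrees(np.arctan2(R[1,0],R[0,0])),o["ft_force"],o["ft_torque"],R[2],o["opening"])
u=np.array([-.1564,.9877]);n=np.array([.9877,.1564]);d=p[:2]-[.6281,-.2891];print("along",d@u,"lat",d@n)
for N in("scene","side","wrist"):
    c=env.read_camera(N); cv2.imwrite(f"pics/{N}13.png",c["pixels"][:,:,::-1]);np.save(f"{N}13.npy",c["world_to_cam"])
im=cv2.imread("pics/side13.png");zoom(im,230,200,370,320,5,"pics/side13z.png")
im=cv2.imread("pics/scene13.png");zoom(im,190,190,330,310,5,"pics/scene13z.png")
E
```

```text
time: 13.55
tcp_pos: [0.5934, -0.0699, 0.0929]
orientation: [[0.987, 0.161, 0.001], [0.161, -0.987, -0.004], [0.001, 0.004, -1.0]]
ft_force: [-0.3, -2.1, 0.5]
opening: 0.237
[ 0.5934 -0.0699  0.0929] 9.24330553285932 [-0.3168 -2.1011  0.5053] [-0.4589  0.0424 -0.0312] [ 0.0008  0.0043 -1.    ] 0.23719547265757865
along 0.22188567529945824 lat 5.211642103316998e-05
```

View pics/side13z.png

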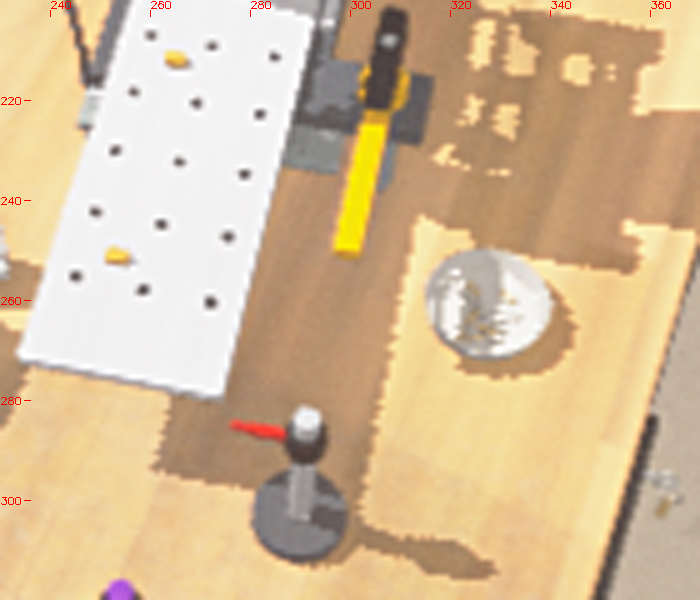

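View pics/scene13z.png

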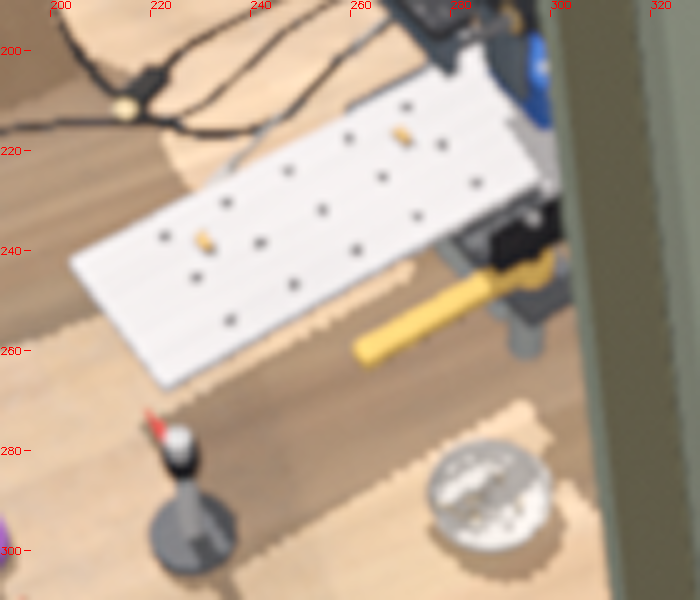

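View pics/wrist13.png

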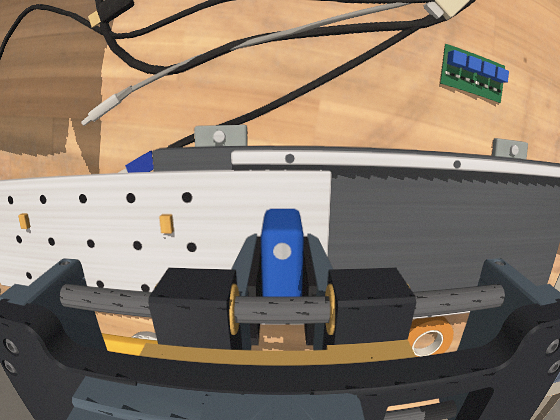

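```bash
cat > gap.py <<'E'
from h import *
np.set_printoptions(precision=4,suppress=True)
def gap(n,far,near,tip):
    c=env.read_camera(n); W=lambda q:atz(ray(c,*q),.078)[:2]
    f,m,t=W(far),W(near),W(tip); v=f-m;L=np.linalg.norm(v);a=np.degrees(np.arctan2(v[1],v[0]))
    u=np.array([-np.sin(np.radians(9)),np.cos(np.radians(9))])
    print(n,"far",f,"near",m,"tip",t,"len",L,"ang",a,"gap from near",(t-m)@u,"from mid",(t-(m+f)/2)@u,"far",(t-f)@u)
E
python3 - <<'E'
from gap import *
gap("side",(234,271.4),(275,279),(276.4,285))
gap("scene",(203.6,242),(223,267.6),(219.6,272))
o=env.get_obs();R=np.array(o["orientation"]);print(o["tcp_pos"],np.degrees(np.arctan2(R[1,0],R[0,0])),R[2],o["ft_force"])
E
```

```text
side far [0.5937 0.2053] near [0.4955 0.1886] tip [0.4866 0.2024] len 0.09962807706755049 ang 9.641698976025376 gap from near 0.015037283402918294 from mid 0.01447938979314827 far 0.013921496183378228
scene far [0.5966 0.2031] near [0.4973 0.1863] tip [0.4887 0.199 ] len 0.10069087792031962 ang 9.568168626998109 gap from near 0.01386811133125407 from mid 0.013368873335600197 far 0.012869635339946305
[ 0.5933 -0.0706  0.0926] 9.097203095476003 [ 0.0002  0.0025 -1.    ] [-0.7827  2.077   0.1333]
```

```bash
python3 -m inch '{"turn":[[0.1,0,0],[0,0,0],[0,0,0],[0,0,0]],"dp":[[0,-0.12,0],[0,-0.13,0],[0,-0.07,0],[0,0,0]],"gripper":[0,0,0,0]}'
cat > chk.py <<'E'
import sys
from h import *
np.set_printoptions(precision=4,suppress=True)
k=sys.argv[1]
o=env.get_obs();R=np.array(o["orientation"]);p=o["tcp_pos"];print(p,np.degrees(np.arctan2(R[1,0],R[0,0])),o["ft_force"],o["ft_torque"],R[2],o["opening"],o["joint_vel"])
u=np.array([-.1564,.9877]);n=np.array([.9877,.1564]);d=p[:2]-[.6281,-.2891];print("along",d@u,"lat",d@n)
for N,b in(("scene",(190,225,270,290)),("side",(225,255,305,320))):
    c=env.read_camera(N); im=c["pixels"][:,:,::-1].copy();cv2.imwrite(f"pics/{N}{k}.png",im);zoom(im,*b,9,f"pics/{N}{k}z.png")
E
python3 chk.py 14
```

```text
time: 14.2
tcp_pos: [0.5921, -0.0607, 0.093]
orientation: [[0.987, 0.158, 0.002], [0.158, -0.987, -0.006], [0.001, 0.006, -1.0]]
ft_force: [-0.4, -0.5, 0.2]
opening: 0.236
[ 0.5921 -0.0607  0.093 ] 9.075138043555503 [-0.4133 -0.481   0.2432] [-0.2517  0.128   0.0119] [ 0.0014  0.0058 -1.    ] 0.23571407929634997 [-0.1212  0.0847 -0.0252  0.1287  0.0175  0.0971]
along 0.23122877219209287 lat 0.00016571287940966324
```

View pics/side14z.png

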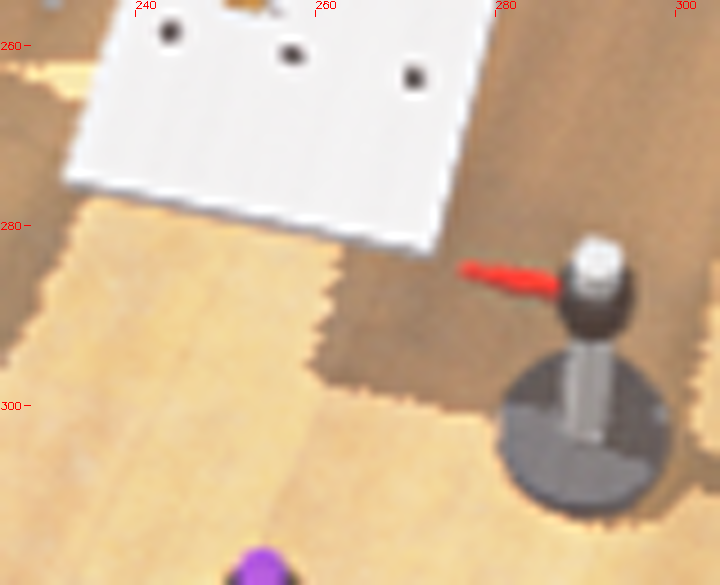

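View pics/scene14z.png

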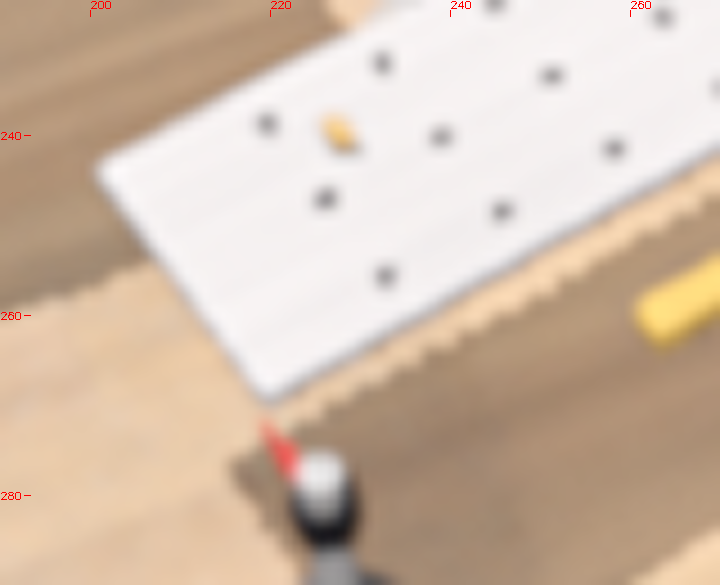

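```bash
python3 - <<'E'
from gap import *
gap("side",(232.2,275),(273,282.6),(276.1,284.8))
gap("scene",(200.6,243.9),(219.8,269.4),(219.3,272.2))
E
python3 -m inch '{"turn":[[0.35,-0.1,0],[0,0,0],[0,0,0]],"dp":[[0,-0.1,0.02],[0,0,0],[0,0,0]],"gripper":[0,0,0]}'
python3 chk.py 15
```

```text
side far [0.5935 0.2159] near [0.4963 0.1994] tip [0.4875 0.2022] len 0.0985644631637329 ang 9.66021833768413 gap from near 0.004147835867563843 from mid 0.0035799700796529392 far 0.0030121042917420353
scene far [0.5941 0.2124] near [0.4958 0.1957] tip [0.4884 0.1999] len 0.09975324860830197 ang 9.668039880490008 gap from near 0.005310659345527096 from mid 0.004729136247387941 far 0.004147613149248814
time: 14.7
tcp_pos: [0.5918, -0.057, 0.0925]
orientation: [[0.988, 0.158, 0.0], [0.158, -0.988, 0.0], [0.0, -0.0, -1.0]]
ft_force: [0.1, -3.1, 0.9]
opening: 0.237
[ 0.5918 -0.057   0.0925] 9.062506676706562 [ 0.0758 -3.0548  0.9297] [-0.6278  0.0284  0.0035] [ 0.0004 -0.0003 -1.    ] 0.23737334604422314 [ 0.0938  0.045  -0.0301  0.016   0.0552 -0.1074]
along 0.23495820147919388 lat 0.00046259588883798786
```

View pics/side15z.png

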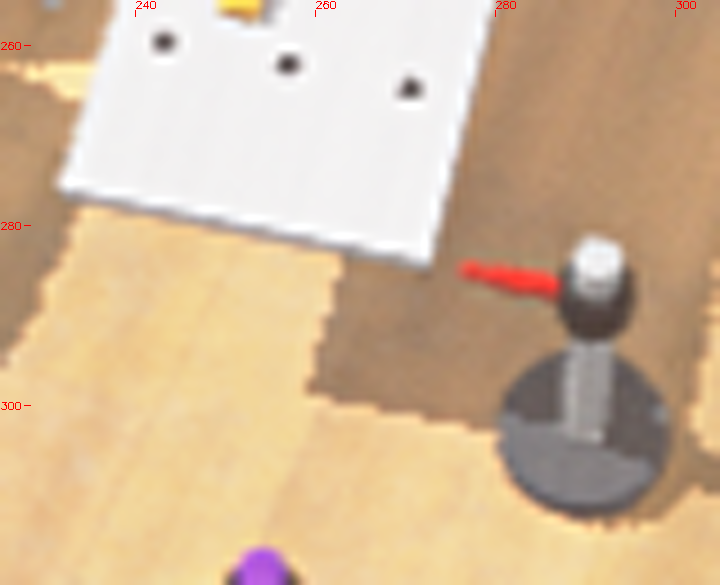

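View pics/scene15z.png

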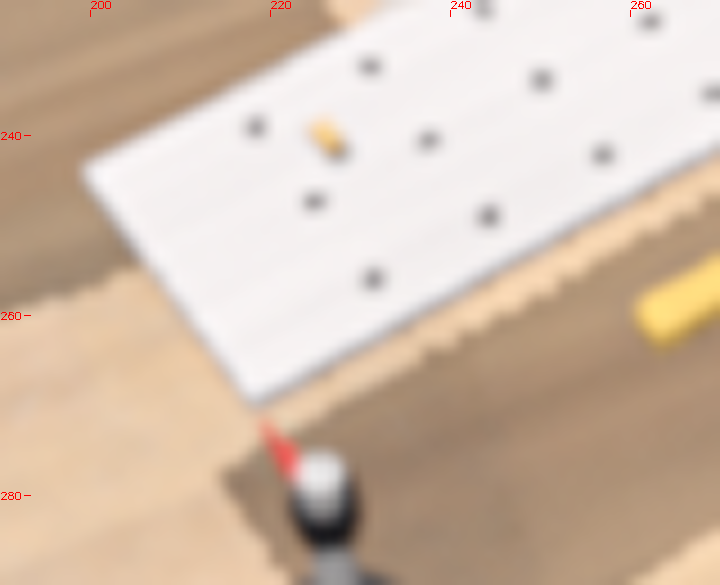

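```bash
python3 - <<'E'
from gap import *
gap("side",(231.7,275.8),(272.8,283.9),(276.1,284.7))
gap("scene",(198.9,244.1),(217.8,269.4),(219.3,272.2))
# subpixel: sample along outward direction at several lateral stations; find bright->dark edge; and pointer red mask axis
u=np.array([-np.sin(np.radians(9)),np.cos(np.radians(9))]);n=np.array([u[1],-u[0]])
for N in("side","scene"):
    c=env.read_camera(N); g=c["pixels"].astype(np.float32)
    W=lambda q:atz(ray(c,*q),.078)[:2]
    hsv=cv2.cvtColor(c["pixels"],cv2.COLOR_RGB2HSV); 
    bx=(262,280,285,292) if N=="side" else (215,268,226,280)
    r=[]
    for y in range(bx[1],bx[3]):
        for x in range(bx[0],bx[2]):
            R_,G_,B_=g[y,x]
            wgt=max(0,(R_-(G_+B_)/2)-60)
            if hsv[y,x,1]>140 and (hsv[y,x,0]<7 or hsv[y,x,0]>173): r.append((*W((x,y)),wgt))
    r=np.array(r); lat=r[:,:2]@n; al=r[:,:2]@u
    print(N,"red lat range",lat.min(),lat.max(),"along mean",np.average(al,weights=r[:,2]+1),"along range",al.min(),al.max())
    print("  tip-most",al[np.argsort(-lat)[:4]])
    # edge
    base=np.array([.5446,.2055]); E=[]
    for l in np.linspace(-.04,.04,17):
        s=np.arange(-.02,.02,.00025); P=np.array([proj(c,np.r_[base+l*n+a*u,.078]) for a in s],dtype=np.float32)
        v=cv2.remap(g[:,:,2],P[:,0][None],P[:,1][None],cv2.INTER_LINEAR)[0]
        k=np.argmin(np.gradient(cv2.GaussianBlur(v[:,None],(1,9),2)[:,0])); E.append((base+l*n+s[k]*u)@u)
    E=np.array(E); print("  edge along",np.median(E), "fit slope deg",np.degrees(np.polyfit(np.linspace(-.04,.04,17),E,1)[0]),"at tip lat",np.polyval(np.polyfit(np.linspace(-.04,.04,17),E,1),-.055))
E
```

```text
side far [0.5937 0.2184] near [0.4955 0.2028] tip [0.4876 0.2019] len 0.09939333950607251 ang 9.007709946340567 gap from near 0.0003884570563093773 from mid 0.0003817696762056262 far 0.00037508229610188433
scene far [0.5955 0.2167] near [0.498  0.2003] tip [0.4884 0.1999] len 0.09883912685587773 ang 9.591662086900747 gap from near 0.0011248752904112645 from mid 0.0006145556365453296 far 0.0001042359826793766
side red lat range 0.49401259044110435 0.5137715472778083 along mean 0.12238971655472851 along range 0.11934738414035705 0.12612160500169944
  tip-most [0.1214 0.124  0.1209 0.1235]
  edge along 0.12227574433139111 fit slope deg 0.02106462482098664 at tip lat 0.12209375903727347
scene red lat range 0.501365402905606 0.5065303140345947 along mean 0.1217257800755485 along range 0.12021062092570742 0.12322437875354927
  tip-most [0.1202 0.1217 0.1232]
  edge along 0.12077574433139109 fit slope deg 1.039188157835299 at tip lat 0.11999878354707741
```

```bash
python3 -m inch '{"turn":[[0,0,0],[0,0,0],[0,0,0]],"dp":[[0,-0.02,0],[0,0,0],[0,0,0]],"gripper":[0,0,0]}'
python3 chk.py 16
python3 -m inch '{"turn":[[0,0,0],[0,0,0],[0,0,0]],"dp":[[0,0,0],[0,0,0],[0,0,0]],"gripper":[0,0,0]}'
python3 chk.py 17
```

```text
time: 15.3
tcp_pos: [0.5918, -0.0566, 0.0926]
orientation: [[0.988, 0.158, 0.001], [0.158, -0.988, -0.0], [0.001, 0.001, -1.0]]
ft_force: [-0.1, -1.3, 1.2]
opening: 0.237
[ 0.5918 -0.0566  0.0926] 9.067407921968254 [-0.0648 -1.3092  1.243 ] [-0.5779  0.0271  0.0798] [ 0.0006  0.0005 -1.    ] 0.2370260240421119 [ 0.0593 -0.0367  0.0867 -0.0825  0.0677  0.0923]
along 0.23530659274434917 lat 0.0005338355843564682
time: 15.7
tcp_pos: [0.5918, -0.0566, 0.0926]
orientation: [[0.988, 0.158, 0.001], [0.158, -0.988, -0.0], [0.001, 0.001, -1.0]]
ft_force: [-0.5, -1.5, 1.5]
opening: 0.239
[ 0.5918 -0.0566  0.0926] 9.068067986274858 [-0.4785 -1.5065  1.5171] [-0.5239  0.0178  0.0101] [ 0.0005  0.0005 -1.    ] 0.23899994988076573 [ 0.0221  0.1005  0.0654 -0.0834 -0.1288 -0.0317]
along 0.23531454852553482 lat 0.0005183423930251051
```

View pics/side17z.png

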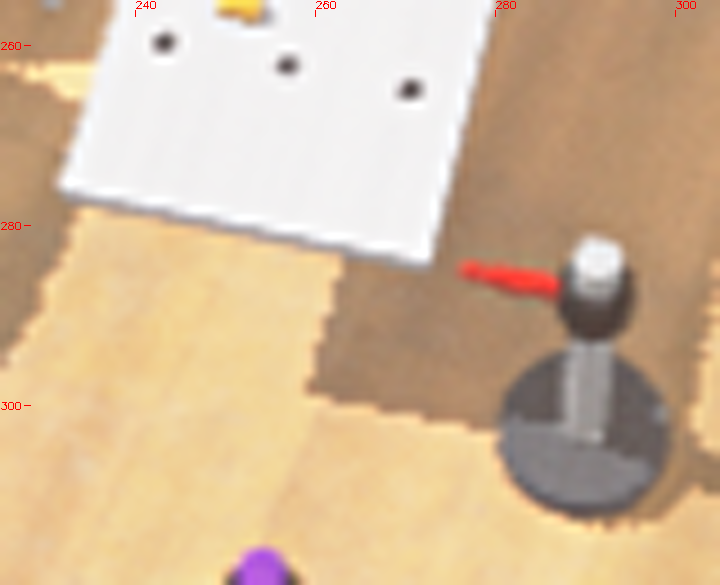

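View pics/scene17z.png

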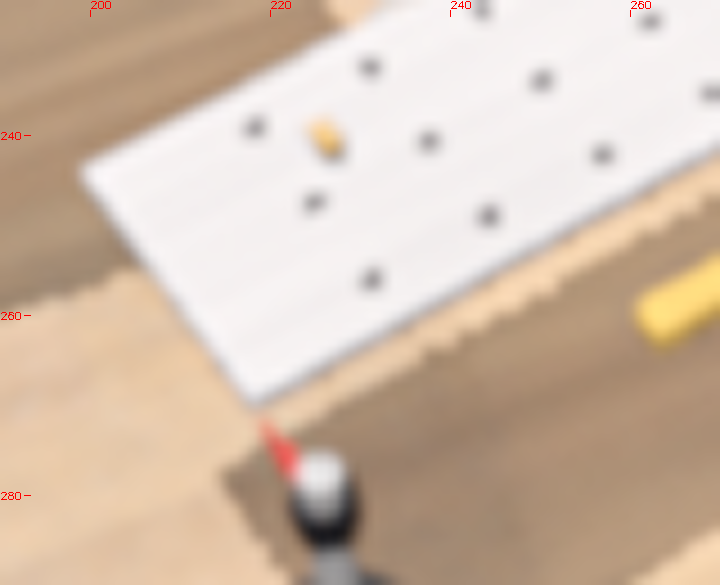

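```bash
python3 -m inch '{"turn":[[0.03,0,0],[0,0,0],[0,0,0],[0,0,0]],"dp":[[0,-0.025,0],[0,0,0],[0,0,0],[0,0,0]],"gripper":[0,0,0,0]}'
python3 chk.py 18
```

```text
time: 16.2
tcp_pos: [0.5917, -0.0558, 0.0926]
orientation: [[0.987, 0.158, 0.001], [0.158, -0.987, -0.0], [0.001, 0.001, -1.0]]
ft_force: [1.1, -1.7, -0.0]
opening: 0.238
[ 0.5917 -0.0558  0.0926] 9.070248688018651 [ 1.052  -1.7377 -0.0179] [-0.5645  0.0258  0.0224] [ 0.0007  0.0005 -1.    ] 0.2377161823553154 [ 0.0981  0.0124  0.0007  0.0136 -0.0255 -0.0066]
along 0.23607047088646818 lat 0.0005575449033340936
```

View pics/side18.png

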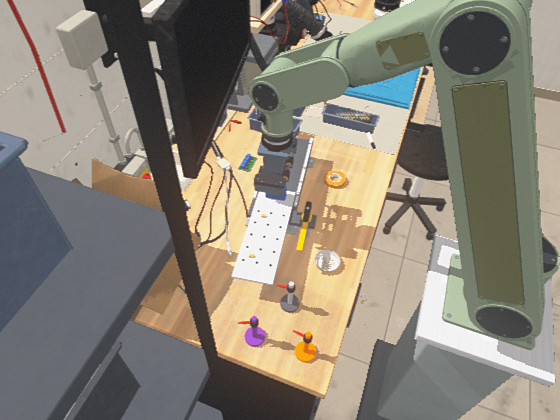

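View pics/side18z.png

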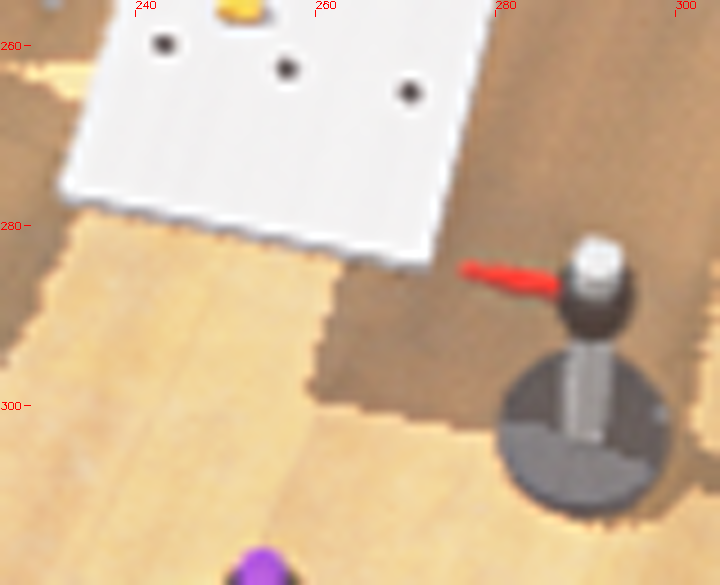

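The side view shows the plate's near front corner at (273,284.5), with the edge line now meeting the red tip at (276,285). The tape, dish and board haven't moved, the stop arm still points outward, and the plate is level, still and gripped. I'm handing it in.

```bash
python3 - <<'E'
from bench import env
print(env.finish_job()); o=env.get_obs(); print(o["time"],o["tcp_pos"],o["opening"])
E
```

```text
the job is handed in; nothing more can be done
None
the job is handed in; nothing more can be done
```

The plate is free and slid out to the red pointer, and I handed the job in at about 16 s with the gripper still holding it.

- **Stop arm:** I turned the knob about 75° anticlockwise. The arm then measured square to the deck's front edge (98.9° against 8.85°), so it points straight outward. In the pictures the plate did not move during the turn.
- **Slide:** I gripped the blue block, 21.5 mm between the jaws at 45 N, and slid the plate about 236 mm along the deck, with about 0.5 mm of sideways drift.
- **Front edge:** Before the last nudge of about 0.8 mm, the two fixed cameras put the edge roughly 0.3 to 0.7 mm short. After it, the side view shows the edge in line with the pointer tip to within about 0.5 mm. The distance travelled (236.1 mm) matches the 236.1 mm I had measured. Earlier readings were less exact: the scene camera's automatic edge fit gave up to 1.7 mm short, with the edge skewed 1°, and I trusted the other measurements over it.
- **Level and force:** The tool was level to within 0.05° at the end, with about 2 N on the wrist. Midway the plate had pitched about 0.3°, and I corrected that.
- **Surroundings:** The tape, dish and board look untouched in the last pictures. I judged this by eye and did not measure it.

**Disagreement with the brief:** My first attempt on the knob, with the TCP at 0.110 m, closed on nothing. The fingertips seem to reach about level with the TCP rather than 17 mm ahead of it. I went 13 mm lower and the grip held.

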